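Unpin a sample slide and hold it flush on a tilted tablet reader

ROBOT

A 7-joint arm with a two-finger parallel gripper is mounted at the origin on a cart in front of the work surface, level with it; the furniture and walls round the work are solid. World frame = base frame: x ahead of the robot, y to its left, z up, the work surface at z = 0. Lengths are in m, angles in rad, forces in N, time in s.
With the tool pointing down it reaches from about 0.4 to 0.925 m from the base axis. Payload 5.6 kg.
Tool frame: the origin (TCP) lies at the very end of the fingers, on their centre line; the grasp point (between the pads) lies bot.grip_point_offset behind it (bot.grip_point_offset is the distance from the TCP to the grasp point, in m); z points along the fingers, y is the direction in which the jaws open and shut (so a half turn about z gives the same grasp; the last joint's range is limited). The gripper opens to 85 mm and grips with 20 to 120 N. Pads are 22 mm wide; open, the fingers measure 114 mm over their backs; the gripper's body (76 mm by 85 mm) begins 54 mm behind the grasp point. The pads swing forward as they close: fully open they stand 13 mm farther back than shut.
Start: joints at [1.137, 0.468, -0.012, 1.603, 0.006, 1.071, -0.056], TCP at [0.248, -0.601, 0.196] pointing down, gripper open.
Joint ranges: [-2.53, 2.53], [-0.31, 2.02], [-1.57, 1.55], [0.28, 2.44], [-1.29, 4.43], [0.15, 1.84], [-2.92, 2.92]. Speed limits (rad/s): [2.57, 2.57, 3.14, 3.14, 3.14, 3.14, 3.14].

INTERFACE

Orientations are given as a unit quaternion [x, y, z, w].
In Python, from cell import get_obs, imaging, job_done, bot gives the robot as it stands.
- The arm moves only by the tool arm_command, never from a script. Its argument "steps" is a list of rows, each a list of 7 numbers: the opening, from 0 (shut) to 1 (fully open), then the shift along the tool's x, y, z in m, then the turn, a rotation vector about the tool's x, y, z in degrees. A call has exactly 10 rows; each row shifts and turns the commanded pose from where the row before left it, along the tool's axes as they then stand; what a row does not reach is not made up. A row lasts 1/8 s, in which the tool goes at most 62.5 mm and 10.7 degrees, less where a joint would pass 70% of its speed; a pose out of reach is approached as far as the arm can. A call with a gripper value outside its range is refused whole. The fingers move at their own pace and stop on an object; "newtons" is the grip in N (left out, the last holds). Time passes only in rows, so rows that do not move let the fingers close, or fill a call up. It gives the time, the measured TCP pose, the force and the opening at its end, in the units of the state.
- get_obs(): the state, without advancing time (a new reading comes with each control period).
- imaging.capture(name): name is "scene" or "top" or "wrist"; returns (picture, depth): 384x512x3 uint8, blue, green, red; 384x512 float32, m along the optical axis (not along the pixel's ray), 0 where there is no reading.
- imaging.get_calibration(name): a dict with "intrinsics" (3x3 intrinsics, pixels), "dist_coeffs" ([k1, k2, p1, p2, k3] as OpenCV has them; the pictures are not rectified), "rvec" (rotation vector, rad) and "tvec" (3), from world to camera coordinates, as OpenCV has them. Camera axes: x right, y down, z forward; pixel columns grow to the right and rows downward; lengths in m; the calibration is good to about 2 mm. A picture is of the moment at which its call begins: read the wrist's pose just before it. get_calibration takes no time and is no camera call; for the wrist camera it gives the pose at the moment of the call.
- job_done(): hands the job in, once; it reports no verdict.
The state is a dict: "time": time; "joint_pos": joint angles; "qd": joint speeds; "joint_efforts": joint torques, N m; "ee_pos": TCP position; "eef_rot": TCP orientation; "wrist_force": force on the tool from outside, world axes, zero at the start; "torque": the same for the moment, N m; "gripper_width": finger opening in m.
Only numpy, scipy, OpenCV 4.12 (cv2) and the standard library are available. Lean on these libraries where they do the work, as an engineer would, in place of code of your own. Each camera call takes 0.05 s, during which the arm holds its last target.

TASK

Draw the locking pin up out of the dock and park it upright in the open notch in the dock's side, its head resting on the rim, and let it go there. Then pull the sample slide out of the dock by its fin and hold it squarely and centrally flush on the reader's sloped spring platen, pressing the platen gently about halfway down; finish while still gripping the slide and pressing it there. Leave the pill bottle, the vial and the paper cups where they stand.

Things in the scene. Friction and masses are not known exactly. Their poses are not given: they have to be found in the camera images.
- dock: Fixed aluminium dock, base 136 x 84 x 12 mm, origin under its centre. The slide lies on the base between guide rails (tops z 20.5 mm, y +-37.5 mm), its tongue under a steel jaw at the +x end (x 41 to 71, y +-25 mm, underside z 21, top z 31 mm). So with the pin out, draw the slide at least 30 mm along the dock's -x (open end) before lifting it.
- bore (a point): Mouth of the pin's bore, on the top of the dock's jaw, at (56, 0, 31) mm in the dock's frame. The bore (12 mm) is vertical and goes through jaw, tongue and base.
- notch (a point): Axis of the parked pin, level with the notch block's top, at (56, 51, 31) mm in the dock's frame. The block stands on the +y side of the jaw (x 36 to 76, y 34 to 65 mm). The notch is a U-shaped slot 15 mm wide in x, open at the top and toward +y, closed at y = 43 mm, and reaches down to the worktop; the pin can be lowered in from above.
- pin: Loose steel clevis pin, upright, about 60 g: shank 10 mm across, 29 mm long, chamfered foot; above it a ribbed round head 24 mm across, 36 mm tall. Origin at the foot's underside, z up along the pin; head from z 29 to 65 mm. In the bore, or parked, the head rests on the dock's top, the foot 2 mm above the worktop.
- slide: Grey sample slide, 90 g: plate 80 (x) x 64 (y) x 6 mm with two strips of white tablets fixed on top (to z 10 mm). Origin at the centre of its flat underside. Fin to grip it by, in the middle: 12 mm thick (y), 40 mm long (x), top at z 47 mm. Steel tongue 26 mm wide to x = 70 mm, eye for the pin at x = 56 mm. At the start its axes are the dock's and its underside is 12 mm above the worktop.
- stage: Tilting head of the reader, 116 x 116 x 14 mm, between two cheeks on a fixed base 150 x 150 mm; origin on its tilt axis (its y axis), 72 mm above the worktop. Its z axis is the outward normal of the sloped platen, its x axis points up the slope, away from the robot. The slope (11 to 30 degrees) differs each time; it is stiff and does not give under gentle pressing.
- stage_face (a point): Centre of the platen's flat steel top face when not pressed, 19 mm above the stage's origin along its z; axes as the stage's. The platen is 100 (x) x 88 (y) mm and stands 12 mm above the head.
- platen (a joint): How far the platen is pressed in along the stage's -z, in m: 0 free, 0.008 fully in. Spring: about 1 N starts it, then 1.5 N per mm; halfway (0.004) takes about 7 N.
- pill_bottle: Bystander: white pill bottle, 48 mm across, 88 mm tall, origin under its centre.
- vial: Bystander: open amber vial, 35 mm across, 82 mm tall, origin under its centre.
- cup_a: Bystander: small paper cup, 37 mm across, 29 mm tall, origin under its centre.
- cup_b: Bystander: another small paper cup, the same size, origin under its centre.
Not all that is in view belongs to the job. Of the things shaped like the pin, the steel one is meant.

How it is judged:
By the outcome, as a careful person would: the job done as asked, in the order asked, and still so for the second after the job is handed in, while the arm keeps its last pose, push and grip.
It also fails if it takes over 45 s, if anything falls off the work surface, if the arm or the gripper's body presses on something with over 40 N, if the wrist force passes 120 N, or if a joint passes its speed limit or range.

## Working session

There is one attempt and no reset: what is moved stays moved. The work goes in short steps, Python scripts to look and compute and a tool call to move; the robot and the scene stay as the last step left them, time stands still between calls to the robot, and variables do not carry over. Pictures are saved under pics/ and viewed, and the job is handed in when it is done.

Besides the shell and the picture viewer there is one more tool, called after "Emit:" in YAML: its name, and indented under it one key for each argument. arm_command: Moves the arm, as the interface text tells. Its arguments: {"type":"object","properties":{"steps":{"type":"array","items":{"type":"array","items":{"type":"number"}}},"newtons":{"type":"number"}},"required":["steps"]}

```bash
ls; mkdir -p pics; python3 - <<'E'
from cell import get_obs, imaging, bot
import cv2, numpy as np
o=get_obs(); print({k:np.round(v,3) for k,v in o.items()}); print(bot.grip_point_offset)
for n in ["scene","top","wrist"]:
    c=imaging.get_calibration(n); 
    p,d=imaging.capture(n); cv2.imwrite(f"pics/{n}0.png",p); np.save(f"pics/{n}0.npy",d); np.save(f"pics/{n}0c.npy",c,allow_pickle=True)
    print(n,np.round(c['intrinsics'],1).tolist(),np.round(c['dist_coeffs'],3),np.round(c['rvec'],3).ravel(),np.round(c['tvec'],3).ravel())
E
```

```text
pics
{'time': np.float64(0.0), 'joint_pos': array([ 1.137,  0.468, -0.012,  1.604,  0.006,  1.071, -0.056]), 'qd': array([ 0.001,  0.001,  0.002, -0.   , -0.   ,  0.002,  0.001]), 'joint_efforts': array([ 1.0000e-03, -5.3238e+01,  2.2000e-02, -2.5130e+01,  1.1000e-02,
        8.0000e-03, -0.0000e+00]), 'ee_pos': array([ 0.247, -0.6  ,  0.195]), 'eef_rot': array([ 0.981,  0.194, -0.   , -0.001]), 'wrist_force': array([-0.214, -0.254,  0.277]), 'torque': array([0.06 , 0.005, 0.043]), 'gripper_width': np.float64(0.086)}
0.0187
scene [[378.1, 0.0, 251.0], [0.0, 378.1, 188.1], [0.0, 0.0, 1.0]] [0.002 0.    0.    0.    0.   ] [ 1.881 -0.904  0.532] [-0.215  0.327  0.457]
top [[379.1, 0.0, 248.6], [0.0, 379.1, 191.0], [0.0, 0.0, 1.0]] [-0.012  0.     0.     0.     0.   ] [ 2.21  -2.159  0.153] [0.128 0.567 1.011]
wrist [[286.8, 0.0, 259.6], [0.0, 286.8, 192.4], [0.0, 0.0, 1.0]] [-0.058  0.     0.     0.     0.   ] [-2.401  1.605  0.241] [-0.649 -0.038  0.379]
```

View pics/scene0.png

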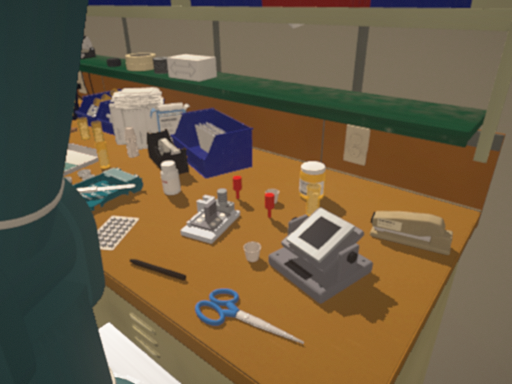

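View pics/top0.png

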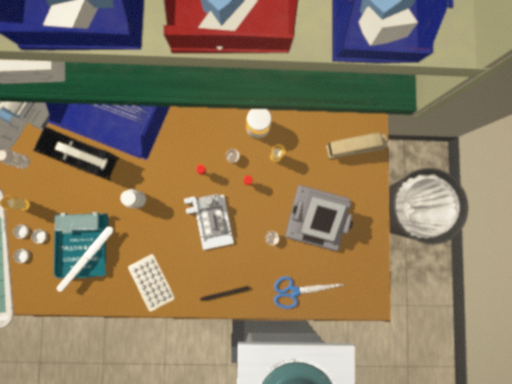

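View pics/wrist0.png

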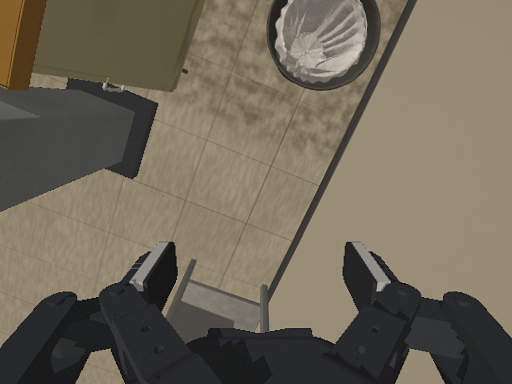

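The scene picture shows the dock at (212,217), with a grey pin near (222,198). Two red pin-like decoys stand at (237,185) and (269,203), and the reader is at (320,240). In the top view the dock is at (212,220), the reader at (320,217) and the red decoys at (201,169) and (248,180). Next I'll crop in closer.

```bash
python3 - <<'E'
import cv2, numpy as np
t=cv2.imread("pics/top0.png"); s=cv2.imread("pics/scene0.png")
a=cv2.resize(t[180:260,175:255],None,fx=7,fy=7,interpolation=cv2.INTER_CUBIC)
cv2.imwrite("pics/c1.png",a)
a=cv2.resize(s[170:245,170:290],None,fx=6,fy=6,interpolation=cv2.INTER_CUBIC)
cv2.imwrite("pics/c2.png",a)
a=cv2.resize(t[175:260,275:365],None,fx=6,fy=6,interpolation=cv2.INTER_CUBIC)
cv2.imwrite("pics/c3.png",a)
E
```

```text
(no output)
```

View pics/c1.png

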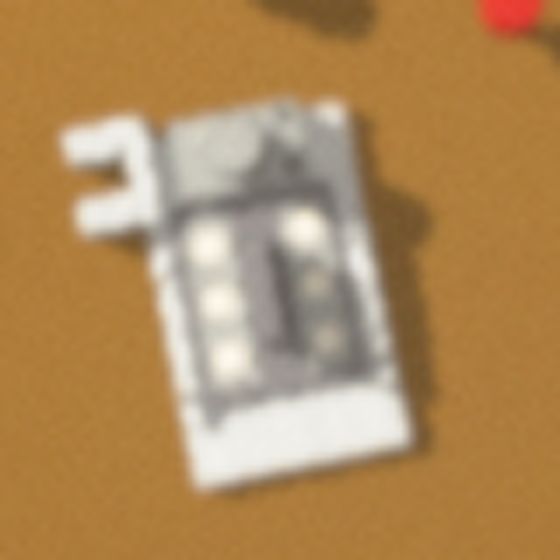

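View pics/c2.png

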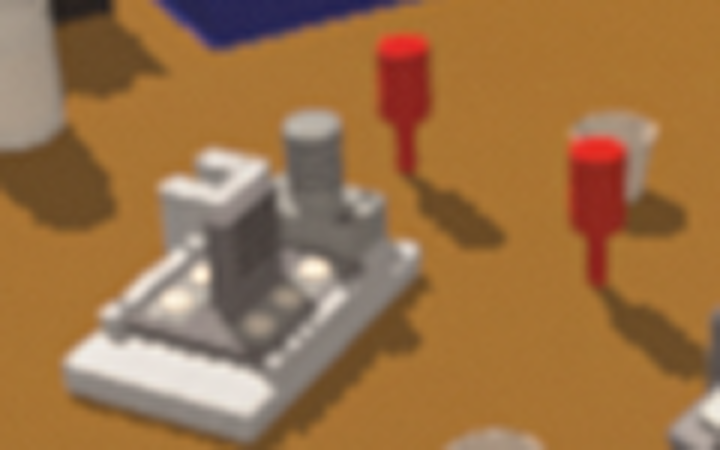

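View pics/c3.png

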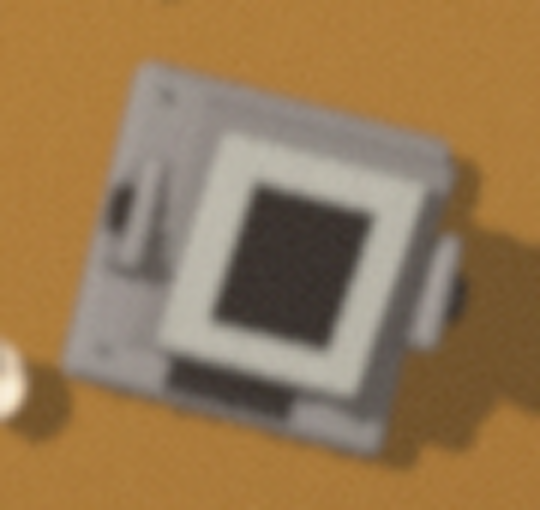

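Pin-like candidates are the steel head in the dock's jaw at scene (222,198) / top (208,201), and the red ones at scene (237,185) and (269,203). The crop confirms the steel one sits in the bore, so I choose it. Next I'll get coarse poses.

```bash
cat > h.py <<'E'
import numpy as np, cv2
from scipy.spatial.transform import Rotation as R
def load(n):
    c=np.load(f"pics/{n}c.npy",allow_pickle=True).item(); return cv2.imread(f"pics/{n}.png"),np.load(f"pics/{n}.npy"),c
def cam(c):
    Rm=cv2.Rodrigues(np.array(c['rvec'],float).reshape(3))[0]; t=np.array(c['tvec'],float).reshape(3); return Rm,t,-Rm.T@t
def rays(c,px):
    px=np.array(px,float).reshape(-1,1,2)
    u=cv2.undistortPoints(px,np.array(c['intrinsics'],float),np.array(c['dist_coeffs'],float)).reshape(-1,2)
    return np.c_[u,np.ones(len(u))]
def onz(c,px,z):
    Rm,t,C=cam(c); d=rays(c,px)@Rm
    return C+d*((z-C[2])/d[:,2])[:,None]
def onplane(c,px,p0,n):
    Rm,t,C=cam(c); d=rays(c,px)@Rm
    return C+d*(((p0-C)@n)/(d@n))[:,None]
def cloud(c,dep):
    h,w=dep.shape; v,u=np.mgrid[:h,:w]
    r=rays(c,np.c_[u.ravel(),v.ravel()]); Rm,t,C=cam(c)
    return ((r*dep.reshape(-1,1)-t)@Rm).reshape(h,w,3)
def proj(c,P):
    return cv2.projectPoints(np.array(P,float).reshape(-1,3),np.array(c['rvec'],float),np.array(c['tvec'],float),np.array(c['intrinsics'],float),np.array(c['dist_coeffs'],float))[0].reshape(-1,2)
def grab(name,tag):
    from cell import imaging,get_obs
    o=get_obs(); c=imaging.get_calibration(name); p,d=imaging.capture(name)
    cv2.imwrite(f"pics/{tag}.png",p); np.save(f"pics/{tag}.npy",d); np.save(f"pics/{tag}c.npy",c,allow_pickle=True)
    np.save(f"pics/{tag}o.npy",o,allow_pickle=True)
    return p,d,c,o
E
python3 - <<'E'
from h import *
p,d,c=load("top0"); print("cam",cam(c)[2])
X=cloud(c,d)
f=lambda x,y:(175+x/7,180+y/7)
print("corners z12",onz(c,[f(200,487),f(412,442),f(345,105)],.012))
print("pin top z67",onz(c,[f(230,145)],.067), X[200:202,207:209])
tbl=X[255:285,185:195,2]; print("table z",np.median(tbl))
g=lambda x,y:(275+x/6,175+y/6)
# platen plane by depth
m=np.zeros(d.shape,np.uint8); cv2.fillPoly(m,[np.array([g(240,160),g(400,195),g(345,375),g(180,335)],int)],1)
P=X[m>0]; 
for _ in range(3):
    A=np.c_[P[:,:2],np.ones(len(P))]; k=np.linalg.lstsq(A,P[:,2],rcond=None)[0]; r=P[:,2]-A@k; P=P[abs(r)<max(.004,2*r.std())]
n=np.array([-k[0],-k[1],1]);n/=np.linalg.norm(n); print("platen n",n,"slope",np.degrees(np.arccos(n[2])),"up az",np.degrees(np.arctan2(-n[1],-n[0])),r.std(),P.mean(0),len(P))
cor=onplane(c,[g(222,132),g(428,182),g(362,398),g(160,345)],P.mean(0),n); print(cor,cor.mean(0)); print(np.linalg.norm(np.roll(cor,-1,0)-cor,axis=1))
print("readerbase z?",onz(c,[g(145,62),g(455,145),g(380,452),g(68,370)],.02))
for nm,px in dict(bottle=(133,199),yel=(258,124),cupA=(272,238),cup2=(233,156),vial=(278,153),red1=(201,169),red2=(248,180)).items(): print(nm,X[px[1],px[0]])
E
```

```text
cam [0.45577228 0.1770132  1.05903994]
corners z12 [[0.4020127  0.26010447 0.012     ]
 [0.42106234 0.17811358 0.012     ]
 [0.55265796 0.20794827 0.012     ]]
pin top z67 [[0.5314962  0.24879394 0.067     ]] [[[0.53333237 0.2511067  0.06677051]
  [0.53343893 0.24853817 0.06622315]]

 [[0.5308258  0.2511352  0.06523949]
  [0.53057312 0.24822282 0.06942382]]]
table z 0.0014486207455668976
platen n [-0.35756584  0.0835204   0.93014569] slope 21.542462751564877 up az -13.147450915491362 0.0016942376520142461 [ 0.48994801 -0.04948699  0.09165911] 868
[[ 0.54405969 -0.01672423  0.10951882]
 [ 0.52496036 -0.1043825   0.11004776]
 [ 0.43301219 -0.08590499  0.07304197]
 [ 0.45406578  0.00253878  0.07319376]] [ 0.48902451 -0.05111823  0.09145058]
[0.08971643 0.10082317 0.09091522 0.09894178]
readerbase z? [[ 0.58401412  0.00102475  0.02      ]
 [ 0.54900903 -0.14383733  0.02      ]
 [ 0.40748198 -0.10831229  0.02      ]
 [ 0.44176297  0.0352168   0.02      ]]
bottle [0.52946626 0.4368301  0.0900697 ]
yel [0.73362332 0.12283997 0.09339997]
cupA [0.4370813  0.07302531 0.00544788]
cup2 [0.66390542 0.18671076 0.0071599 ]
vial [0.66475602 0.06584121 0.06168486]
red1 [0.61516706 0.26971878 0.06513447]
red2 [0.58855185 0.14502477 0.0694782 ]
```

```bash
python3 - <<'E'
from h import *
from cell import get_obs,imaging
o=get_obs(); c=imaging.get_calibration("wrist"); Rm,t,C=cam(c)
T=R.from_quat(o['eef_rot']).as_matrix(); print(T)
print("cam in tool",T.T@(C-o['ee_pos'])," axes",T.T@Rm.T)
E
```

```text
[[ 9.24638601e-01  3.80845174e-01 -6.41437295e-04]
 [ 3.80845696e-01 -9.24637759e-01  1.25282069e-03]
 [-1.15966428e-04 -1.40269501e-03 -9.99999009e-01]]
cam in tool [ 7.43103700e-02  1.36058609e-04 -1.76337474e-01]  axes [[ 1.07866909e-03 -9.57022333e-01 -2.90012225e-01]
 [ 9.99999091e-01  1.26697348e-03 -4.61545401e-04]
 [ 8.09147055e-04 -2.90011463e-01  9.57022830e-01]]
```

Emit:
arm_command:
  steps:
    - [1, 0.042, -0.042, -0.002, 0, 0, 0]
    - [1, 0.042, -0.042, -0.002, 0, 0, 0]
    - [1, 0.042, -0.042, -0.002, 0, 0, 0]
    - [1, 0.042, -0.042, -0.002, 0, 0, 0]
    - [1, 0.042, -0.042, -0.002, 0, 0, 0]
    - [1, 0.042, -0.042, -0.002, 0, 0, 0]
    - [1, 0.042, -0.042, -0.002, 0, 0, 0]
    - [1, 0.042, -0.042, -0.002, 0, 0, 0]
    - [1, 0.042, -0.042, -0.002, 0, 0, 0]
    - [1, 0.042, -0.042, -0.002, 0, 0, 9.3]

```text
time: 1.4
ee_pos: [0.4749, -0.0549, 0.2164]
eef_rot: [0.993, 0.118, 0.0, 0.0]
wrist_force: [1.3, -0.7, -1.3]
gripper_width: 0.0848
```

```bash
python3 - <<'E'
from h import *
p,d,c,o=grab("wrist","w1"); print(o['time'],o['ee_pos'],o['eef_rot'],abs(o['qd']).max(),o['wrist_force'])
cv2.imwrite("pics/w1b.png",cv2.resize(p,None,fx=1.5,fy=1.5,interpolation=cv2.INTER_CUBIC))
E
```

```text
1.4 [ 0.47493213 -0.05486607  0.2163861 ] [9.93009676e-01 1.18032835e-01 1.40435934e-04 1.15690382e-04] 2.212728096602632 [ 1.26792938 -0.74537804 -1.26786973]
```

View pics/w1b.png

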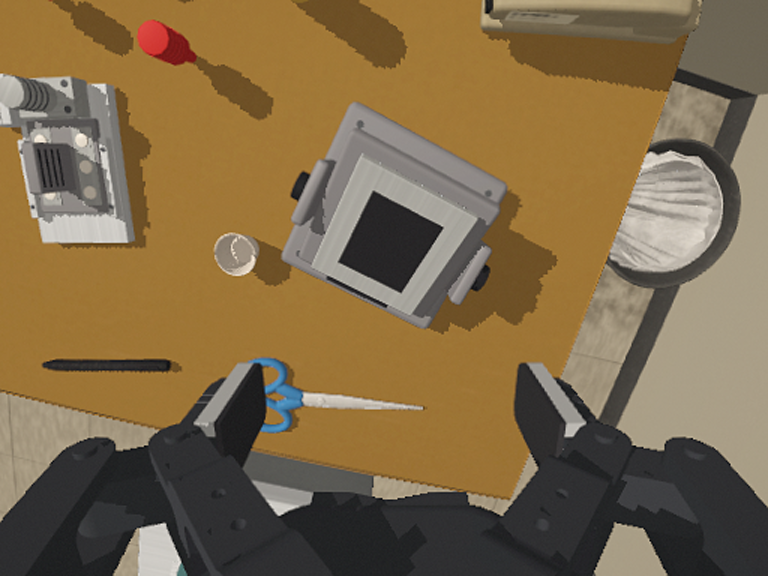

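The wrist picture shows the reader clearly. The platen's corners are near (362,155), (478,207), (412,320) and (312,262) at 1.5x scale, and the dock is at the left. Now I'll measure the platen.

```bash
cat > plat.py <<'E'
from h import *
import sys
def run(tag,poly):
    p,d,c=load(tag); X=cloud(c,d)
    m=np.zeros(d.shape,np.uint8); cv2.fillPoly(m,[np.array(poly,int)],1); m=cv2.erode(m,np.ones((7,7)))
    P=X[(m>0)&(d>0)]
    for _ in range(4):
        q=P.mean(0); U,S,V=np.linalg.svd(P-q,full_matrices=False); n=V[2]*np.sign(V[2,2]); r=(P-q)@n; P=P[abs(r)<max(.001,2.5*r.std())]
    print("slope",np.degrees(np.arccos(n[2])),"az",np.degrees(np.arctan2(-n[1],-n[0])),"res",r.std(),"q",q,len(P))
    # outline by grey mask / hull
    hsv=cv2.cvtColor(p,cv2.COLOR_BGR2HSV)
    m2=np.zeros(d.shape,np.uint8); cv2.fillPoly(m2,[np.array(poly,int)],1); m2=cv2.dilate(m2,np.ones((9,9)))
    light=((p.min(2)>float(sys.argv[1]) if len(sys.argv)>1 else p.min(2)>150)&(m2>0)).astype(np.uint8)
    k=max(cv2.findContours(light,cv2.RETR_EXTERNAL,cv2.CHAIN_APPROX_NONE)[0],key=cv2.contourArea)
    W=onplane(c,k.reshape(-1,2),q,n)
    ex=np.array([0,0,1])-n*n[2]; ex/=np.linalg.norm(ex); ey=np.cross(n,ex)
    ab=np.c_[(W-q)@ex,(W-q)@ey].astype(np.float32)*1000
    (cx,cy),(w,h),a=cv2.minAreaRect(ab); print("rect",cx,cy,w,h,a, "center",q+ex*cx/1e3+ey*cy/1e3)
    v=p.copy(); cv2.drawContours(v,[k],-1,(0,0,255),1); x,y,ww,hh=cv2.boundingRect(k)
    cv2.imwrite(f"pics/{tag}_pl.png",cv2.resize(v[y-10:y+hh+10,x-10:x+ww+10],None,fx=4,fy=4,interpolation=cv2.INTER_NEAREST))
    return q,n
E
python3 - <<'E'
from plat import *
p,d,c=load("w1")
for u,v in [(241,106),(225,125),(310,145),(280,175),(255,180),(325,160),(300,110),(330,130)]: print((u,v),p[v,u],d[v,u])
run("w1",[(241,103),(319,138),(276,212),(208,175)])
E
```

```text
(241, 106) [161 167 171] 0.27441764
(225, 125) [126 128 133] 0.30408663
(310, 145) [156 163 167] 0.28596374
(280, 175) [106 110 113] 0.31250155
(255, 180) [39 36 39] 0.32150224
(325, 160) [ 38  81 111] 0.39723146
(300, 110) [138 141 146] 0.3533372
(330, 130) [133 137 142] 0.36015546
slope 21.494611973508555 az -13.564102342685604 res 0.0006052144349073154 q [ 0.49599111 -0.05122931  0.09144194] 5399
rect -5.641510009765625 0.36823272705078125 86.87940216064453 101.16315460205078 89.80113983154297 center [ 0.49097473 -0.04964025  0.08937481]
```

View pics/w1_pl.png

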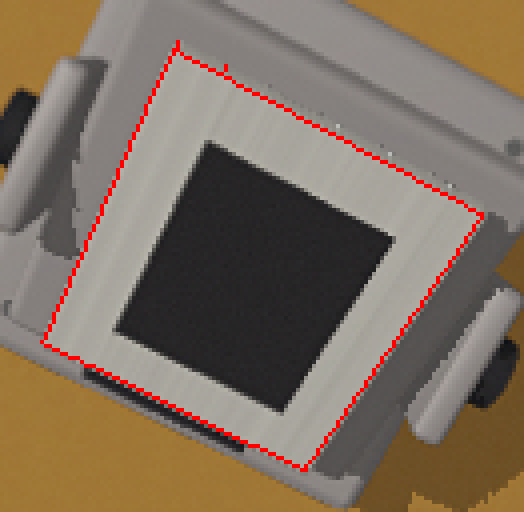

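The platen fit is clean. The rectangle measures 87 x 101 mm, with slope 21.5°, azimuth -13.5° and centre (0.491, -0.050, 0.0894), which agrees with the expected height of 0.0897. Next I'll look at the dock from above.

Emit:
arm_command:
  steps:
    - [1, 0.013, -0.04, 0.006, 0, 0, 0]
    - [1, 0.013, -0.04, 0.006, 0, 0, 0]
    - [1, 0.013, -0.04, 0.006, 0, 0, 0]
    - [1, 0.013, -0.04, 0.006, 0, 0, 0]
    - [1, 0.013, -0.04, 0.006, 0, 0, 0]
    - [1, 0.013, -0.04, 0.006, 0, 0, 0]
    - [1, 0.013, -0.04, 0.006, 0, 0, 0]
    - [1, 0, 0, 0, 0, 0, 0]
    - [1, 0, 0, 0, 0, 0, 0]
    - [1, 0, 0, 0, 0, 0, 0]

```text
time: 2.7
ee_pos: [0.4967, 0.2352, 0.1742]
eef_rot: [0.993, 0.119, -0.0, 0.0]
wrist_force: [0.3, 0.5, -0.2]
gripper_width: 0.0856
```

```bash
python3 - <<'E'
from h import *
p,d,c,o=grab("wrist","w2"); print(o['time'],o['ee_pos'],o['eef_rot'],abs(o['qd']).max(),o['wrist_force'])
cv2.imwrite("pics/w2b.png",cv2.resize(p,None,fx=1.5,fy=1.5,interpolation=cv2.INTER_CUBIC))
E
```

```text
2.7 [0.49667113 0.23521218 0.17422651] [ 9.92919200e-01  1.18790773e-01 -1.68740361e-05  4.63005351e-04] 0.004436715797854379 [ 0.32263621  0.48246825 -0.20188507]
```

View pics/w2b.png

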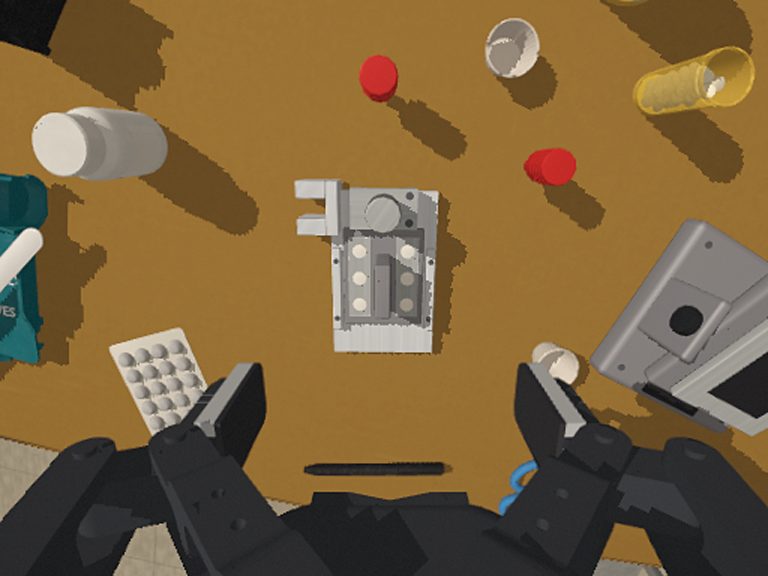

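The dock sits nearly square in this view. The steel pin head is at (382,212), the fin at (383,285), and the notch block at (318,207) (1.5x scale). Zooming in to measure.

```bash
python3 - <<'E'
from h import *
p,d,c=load("w2"); x0,y0=190,112
cv2.imwrite("pics/w2c.png",cv2.resize(p[y0:y0+130,x0:x0+115],None,fx=4.6,fy=4.6,interpolation=cv2.INTER_CUBIC))
X=cloud(c,d)
for u,v in [(255,142),(255,190),(235,222),(255,228),(205,125),(205,150),(282,200),(225,135)]: print((u,v),X[v,u].round(4))
E
```

```text
(255, 142) [0.5344 0.2491 0.0657]
(255, 190) [0.4843 0.2372 0.0586]
(235, 222) [0.4237 0.2496 0.0127]
(255, 228) [0.4207 0.2228 0.0103]
(205, 125) [0.5352 0.3062 0.0296]
(205, 150) [0.5083 0.3009 0.0305]
(282, 200) [0.4656 0.1988 0.0102]
(225, 135) [0.5291 0.2831 0.0242]
```

View pics/w2c.png

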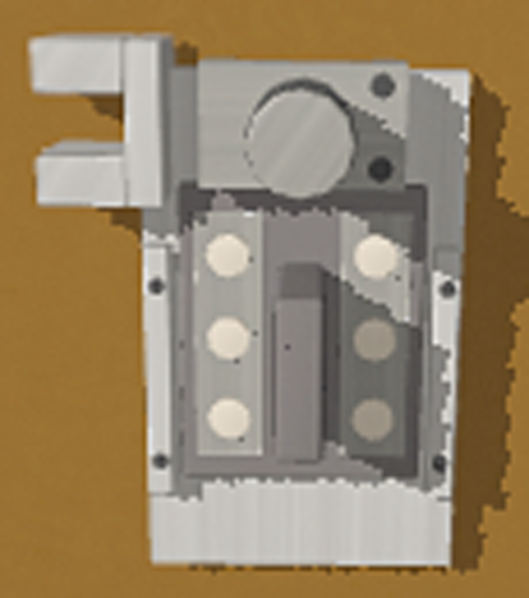

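```bash
python3 - <<'E'
from h import *
p,d,c=load("w2"); 
f=lambda *q:[(190+(x+.5)/4.6-.5,112+(y+.5)/4.6-.5) for x,y in q]
w=lambda z,*q: onz(c,f(*q),z)
th=lambda v:np.degrees(np.arctan2(v[1],v[0]))
print("cam",cam(c)[2])
pin=w(.067,(302,140)); print("pin",pin)
fin=w(.059,(277,297),(325,297),(320,460),(274,458)); print("fin c",fin.mean(0), np.linalg.norm(np.roll(fin,-1,0)-fin,axis=1), th(fin[0]-fin[3]),th(fin[1]-fin[2]))
b=w(.012,(153,564),(450,564),(470,70)); print("base",b,th(b[2]-b[1]),th(b[0]-b[1])-90,"c",(b[0]+b[2])/2,np.linalg.norm(b[0]-b[1]),np.linalg.norm(b[2]-b[1]))
pr=w(.031,(36,92),(122,92),(38,158),(122,158),(37,204),(30,40)); print("prong",pr)
tab=w(.022,(228,257),(376,257),(228,338),(375,340),(229,418),(374,420)); print("tablets c",tab.mean(0),th(tab[0]-tab[4]),th(tab[1]-tab[5]))
jaw=w(.031,(200,62),(408,62),(406,188),(200,188)); print("jaw",jaw.mean(0),th(jaw[0]-jaw[3]),th(jaw[0]-jaw[1])-90,np.linalg.norm(np.roll(jaw,-1,0)-jaw,axis=1))
E
```

```text
cam [0.56889353 0.25280954 0.35054511]
pin [[0.53459118 0.24882309 0.067     ]]
fin c [0.47990572 0.23657683 0.059     ] [0.01089972 0.03949579 0.01085237 0.03899408] 12.096949413612728 12.031829251559875
base [[0.40300437 0.26124842 0.012     ]
 [0.42280735 0.18013177 0.012     ]
 [0.5550568  0.21107855 0.012     ]] 13.170413102639003 13.719248640465878 c [0.47903058 0.23616349 0.012     ] 0.08349892338076821 0.13582200919804244
prong [[0.52643018 0.31279274 0.031     ]
 [0.53122435 0.2927396  0.031     ]
 [0.51100935 0.30947882 0.031     ]
 [0.51577572 0.28963369 0.031     ]
 [0.49988092 0.30770133 0.031     ]
 [0.53806479 0.3163834  0.031     ]]
tablets c [0.47935311 0.23636089 0.022     ] 12.880215951519352 13.688228481339248
jaw [0.53364716 0.24877063 0.031     ] 12.279146939491179 13.682841581523817 [0.04931065 0.03003504 0.05009812 0.03005045]
```

Everything agrees. The dock centre is (0.4793, 0.2363), yaw 13.2°, the pin is at (0.534, 0.249) and the notch at (0.522, 0.2987). Now I'll grasp the pin.

Emit:
arm_command:
  newtons: 40
  steps:
    - [1, 0.0198, -0.0023, 0.03, 0, 0, 0.4]
    - [0.8, 0.0198, -0.0023, 0.03, 0, 0, 0]
    - [0.6, 0, 0, 0.0265, 0, 0, 0]
    - [0.6, 0, 0, 0.0265, 0, 0, 0]
    - [0.6, 0, 0, 0.0265, 0, 0, 0]
    - [0.6, 0, 0, 0, 0, 0, 0]
    - [0.1, 0, 0, 0, 0, 0, 0]
    - [0.1, 0, 0, 0, 0, 0, 0]
    - [0.1, 0, 0, 0, 0, 0, 0]
    - [0.1, 0, 0, 0, 0, 0, 0]

```text
time: 4.0
ee_pos: [0.534, 0.2507, 0.0352]
eef_rot: [0.993, 0.116, 0.0, -0.0]
wrist_force: [-0.2, -0.1, -0.0]
gripper_width: 0.0087
```

```bash
python3 - <<'E'
from h import *
p,d,c,o=grab("wrist","w3"); print(o['time'],o['ee_pos'],o['eef_rot'],abs(o['qd']).max(),o['wrist_force'],o['torque'],o['gripper_width'])
cv2.imwrite("pics/w3b.png",cv2.resize(p,None,fx=1.5,fy=1.5,interpolation=cv2.INTER_CUBIC))
E
```

```text
4.0 [0.53402141 0.25066015 0.03520731] [ 9.93214156e-01  1.16299147e-01  3.83138570e-04 -4.61277437e-05] 0.005712365013648294 [-0.19421862 -0.13794005 -0.03797184] [-0.00368035  0.00543697 -0.01263965] 0.008732615984016529
```

View pics/w3b.png

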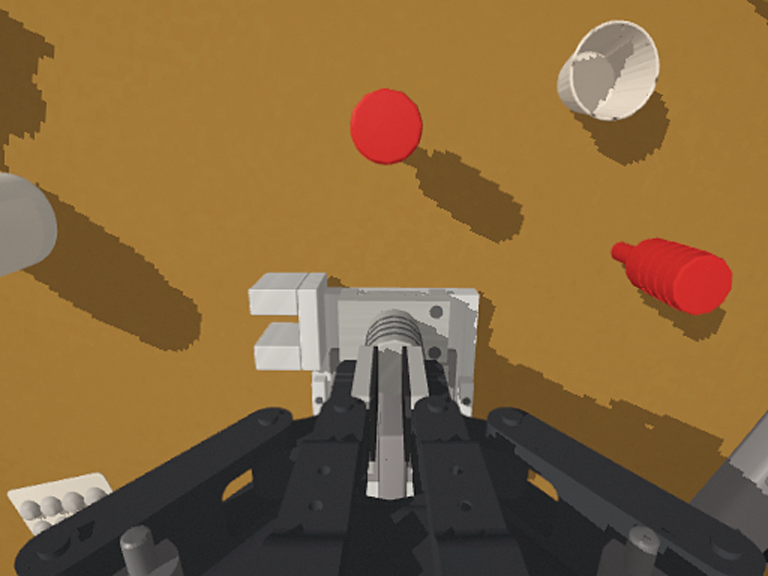

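The fingers closed to 8.7 mm, so the head isn't between the pads. I'll check where things are.

```bash
python3 - <<'E'
from h import *
p,d,c=load("w3"); X=cloud(c,d)
o=np.load("pics/w3o.npy",allow_pickle=True).item()
T=R.from_quat(o['eef_rot']).as_matrix()
for z in (0,-.0187,-.032,-.05): 
    q=o['ee_pos']+T@[0,0,z]; print(z,q,proj(c,q)*1.5)
print("pin top expected",proj(c,[[.534,.249,.067],[.534,.249,.031]])*1.5)
for u,v in [(390,320),(390,335),(390,345),(390,360),(390,400),(390,450),(390,490),(367,370),(415,370),(350,400),(440,312)]: print((u,v),X[int(v/1.5),int(u/1.5)].round(4))
p1,_,_,_=grab("scene","s3"); cv2.imwrite("pics/s3b.png",cv2.resize(p1[150:260,150:300],None,fx=5,fy=5,interpolation=cv2.INTER_CUBIC))
E
```

```text
0 [0.53402141 0.25066015 0.03520731] [[389.33921112 333.69348967]]
-0.0187 [0.53400737 0.25065677 0.05390731] [[389.29253791 351.85770043]]
-0.032 [0.53399739 0.25065436 0.0672073 ] [[389.25304671 367.22364887]]
-0.05 [0.53398389 0.25065111 0.0852073 ] [[389.18854991 392.31289405]]
pin top expected [[393.57361764 367.8890403 ]
 [392.90805432 330.90491266]]
(390, 320) [0.5443 0.2528 0.045 ]
(390, 335) [0.5439 0.2527 0.0599]
(390, 345) [0.542  0.2523 0.0653]
(390, 360) [0.5363 0.2509 0.0658]
(390, 400) [0.4979 0.2417 0.0282]
(390, 450) [0.4909 0.2401 0.0573]
(390, 490) [0.4712 0.2354 0.0579]
(367, 370) [0.5435 0.2603 0.0908]
(415, 370) [0.5467 0.2457 0.0902]
(350, 400) [0.545  0.264  0.1122]
(440, 312) [0.5474 0.2307 0.0302]
```

View pics/s3b.png

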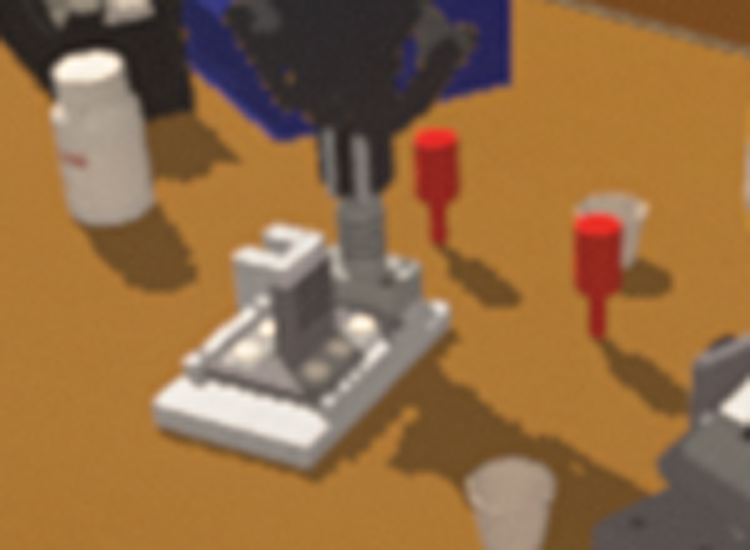

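```bash
python3 - <<'E'
from h import *
p,d,c=load("w3"); X=cloud(c,d)
for v in range(222,280,4): print(v,X[v,243].round(4),p[v,243],X[v,247].round(4),p[v,247],X[v,260].round(4))
cv2.imwrite("pics/w3c.png",cv2.resize(p[180:300,190:330],None,fx=5,fy=5,interpolation=cv2.INTER_CUBIC))
E
```

```text
222 [0.5296 0.2612 0.03  ] [165 172 175] [0.5381 0.2595 0.0489] [126 130 133] [0.5447 0.2529 0.0605]
226 [0.5269 0.2606 0.0305] [152 158 162] [0.5383 0.2593 0.0552] [144 150 152] [0.544  0.2528 0.0646]
230 [0.5316 0.2607 0.0473] [117 122 124] [0.5385 0.2591 0.0613] [143 150 152] [0.542  0.2523 0.0653]
234 [0.5429 0.2615 0.0769] [148 153 156] [0.544  0.2596 0.0783] [152 158 161] [0.5401 0.2518 0.0663]
238 [0.5429 0.2612 0.0816] [147 153 156] [0.5433 0.2593 0.0813] [155 161 164] [0.5381 0.2514 0.0672]
242 [0.5438 0.2611 0.0876] [148 154 156] [0.5443 0.2592 0.0876] [132 138 141] [0.5346 0.2505 0.0648]
246 [0.5431 0.2608 0.0902] [148 153 156] [0.5435 0.2589 0.0901] [107 110 113] [0.5329 0.2501 0.0664]
250 [0.5432 0.2606 0.0942] [147 153 156] [0.5438 0.2588 0.0945] [70 72 74] [0.5304 0.2495 0.0663]
254 [0.5428 0.2603 0.0971] [148 153 157] [0.5435 0.2586 0.0977] [62 63 65] [0.5277 0.2489 0.0658]
258 [0.543  0.2601 0.101 ] [147 152 156] [0.5436 0.2585 0.1013] [45 44 44] [0.526  0.2485 0.0672]
262 [0.5434 0.26   0.1049] [148 153 156] [0.5446 0.2585 0.1063] [40 38 41] [0.5224 0.2476 0.0652]
266 [0.5419 0.2596 0.1056] [183 189 192] [0.5425 0.258  0.1059] [56 57 57] [0.4979 0.2417 0.0282]
270 [0.544  0.2597 0.1119] [43 40 41] [0.5411 0.2577 0.1066] [35 35 33] [0.4977 0.2417 0.0332]
274 [0.5448 0.2597 0.1159] [46 45 44] [0.5388 0.2572 0.1059] [39 38 38] [0.4971 0.2415 0.0373]
278 [0.5432 0.2593 0.1162] [40 38 38] [0.5365 0.2567 0.1054] [41 39 40] [0.4979 0.2417 0.0435]
```

View pics/w3c.png

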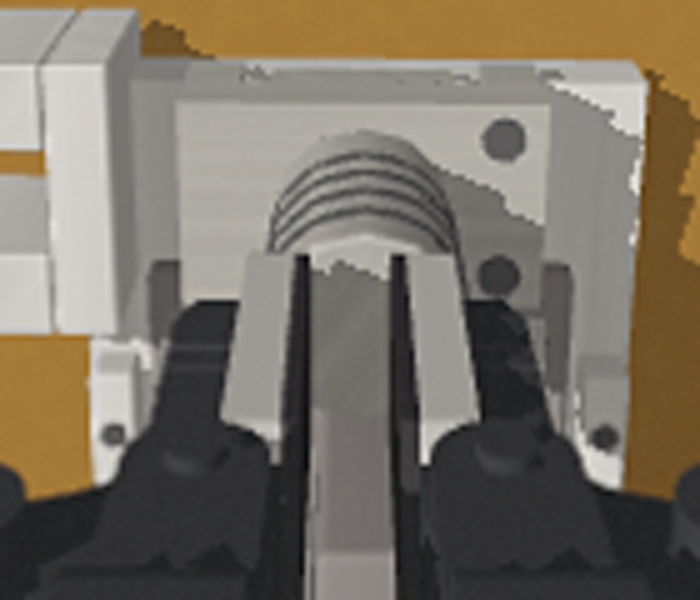

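```bash
python3 - <<'E'
from h import *
for t in ("w1","w2","w3"):
    p,d,c=load(t); X=cloud(c,d); o=np.load(f"pics/{t}o.npy",allow_pickle=True).item(); T=R.from_quat(o['eef_rot']).as_matrix()
    L=(X-o['ee_pos'])@T; 
    m=(d>0)&(d<.16)&(L[...,2]>-.2)
    # tip: largest tool z among near finger points with |x|<.02
    mm=m&(abs(L[...,0])<.02)&(abs(L[...,1])<.06)
    if t=="w3": mm&= (X[...,2]>.0695)
    z=L[mm][:,2]; print(t,mm.sum(),"tip z",np.percentile(z,[50,90,98,100]).round(4), o['gripper_width'], "camera z",(T.T@(cam(c)[2]-o['ee_pos'])).round(4))
    i=np.argsort(-L[...,2]*mm-100*mm*0 + (~mm)*1e3,axis=None)[:5]
    for k in i: print(np.unravel_index(k,d.shape),L.reshape(-1,3)[k].round(4))
E
```

```text
w1 27812 tip z [-0.1137 -0.0732 -0.0552 -0.0463] 0.08484029250497072 camera z [ 7.430e-02  1.000e-04 -1.764e-01]
(np.int64(246), np.int64(344)) [ 0.0066  0.0427 -0.0463]
(np.int64(255), np.int64(343)) [ 0.0017  0.0426 -0.0466]
(np.int64(268), np.int64(342)) [-0.0059  0.0428 -0.0466]
(np.int64(259), np.int64(176)) [-0.0007 -0.0428 -0.0467]
(np.int64(257), np.int64(176)) [ 0.0004 -0.0427 -0.0467]
w2 27853 tip z [-0.1137 -0.0732 -0.0551 -0.046 ] 0.08563804188057852 camera z [ 7.430e-02  1.000e-04 -1.763e-01]
(np.int64(248), np.int64(175)) [ 0.0052 -0.043  -0.046 ]
(np.int64(259), np.int64(343)) [-0.0008  0.0429 -0.0464]
(np.int64(247), np.int64(344)) [ 0.0061  0.0428 -0.0464]
(np.int64(245), np.int64(174)) [ 0.0072 -0.0431 -0.0466]
(np.int64(267), np.int64(177)) [-0.0054 -0.0427 -0.0467]
w3 39436 tip z [-0.1102 -0.0834 -0.0541 -0.0374] 0.008732615984016529 camera z [ 7.430e-02  1.000e-04 -1.764e-01]
(np.int64(231), np.int64(272)) [ 0.0109  0.0066 -0.0374]
(np.int64(231), np.int64(248)) [ 0.011  -0.0061 -0.0377]
(np.int64(231), np.int64(276)) [ 0.0111  0.0087 -0.0378]
(np.int64(231), np.int64(239)) [ 0.011  -0.0108 -0.0378]
(np.int64(231), np.int64(246)) [ 0.011  -0.0071 -0.0378]
```

The reported TCP lies beyond the real fingertips. Wrist depth puts the tips about 38 mm behind it when nearly shut and 46 mm when open, and the scene camera agrees, showing the tips just above the pin head. I'll work from the real tips: open, shift 1.5 mm, go down 36 mm more and close.

Emit:
arm_command:
  newtons: 40
  steps:
    - [0.6, 0, 0.0015, 0, 0, 0, 0]
    - [0.6, 0, 0, 0, 0, 0, 0]
    - [0.6, 0, 0, 0, 0, 0, 0]
    - [0.6, 0, 0, 0.012, 0, 0, 0]
    - [0.6, 0, 0, 0.012, 0, 0, 0]
    - [0.6, 0, 0, 0.012, 0, 0, 0]
    - [0.6, 0, 0, 0, 0, 0, 0]
    - [0.1, 0, 0, 0, 0, 0, 0]
    - [0.1, 0, 0, 0, 0, 0, 0]
    - [0.1, 0, 0, 0, 0, 0, 0]

```text
time: 5.35
ee_pos: [0.5344, 0.2492, -0.0009]
eef_rot: [0.993, 0.116, 0.0, -0.0]
wrist_force: [-0.2, 0.5, 0.6]
gripper_width: 0.0228
```

```bash
python3 - <<'E'
from h import *
p,d,c,o=grab("wrist","w4"); print(o['time'],o['ee_pos'],o['eef_rot'],abs(o['qd']).max(),o['wrist_force'],o['torque'],o['gripper_width'])
cv2.imwrite("pics/w4c.png",cv2.resize(p[150:300,170:350],None,fx=4,fy=4,interpolation=cv2.INTER_CUBIC))
E
```

```text
5.35 [ 0.53441401  0.24924022 -0.00085644] [ 9.93216827e-01  1.16276310e-01  3.84087794e-04 -8.71035237e-05] 0.001772441976402651 [-0.15430328  0.520922    0.64649306] [ 0.0303679   0.01237833 -0.01292906] 0.022823717645175726
```

View pics/w4c.png

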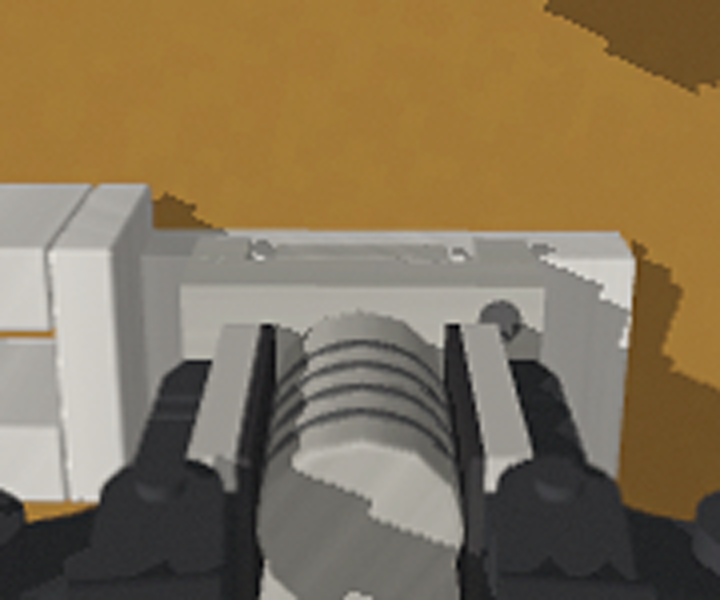

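The pin head is gripped at 22.8 mm, with the pads on either side of it. I'll lift it out and move it over the notch.

Emit:
arm_command:
  steps:
    - [0.1, 0, 0, -0.008, 0, 0, 0]
    - [0.1, 0, 0, -0.012, 0, 0, 0]
    - [0.1, 0, 0, -0.012, 0, 0, 0]
    - [0.1, 0, 0, -0.012, 0, 0, 0]
    - [0.1, 0, -0.01, 0, 0, 0, 0]
    - [0.1, 0, -0.014, 0, 0, 0, 0]
    - [0.1, 0, -0.014, 0, 0, 0, 0]
    - [0.1, 0, -0.013, 0, 0, 0, 0]
    - [0.1, 0, 0, 0, 0, 0, 0]
    - [0.1, 0, 0, 0, 0, 0, 0]

```text
time: 6.65
ee_pos: [0.5223, 0.2983, 0.0424]
eef_rot: [0.993, 0.116, -0.0, 0.0]
wrist_force: [-0.7, -0.6, -0.7]
gripper_width: 0.0227
```

```bash
python3 - <<'E'
from h import *
p,d,c,o=grab("wrist","w5"); print(o['time'],o['ee_pos'],o['eef_rot'],abs(o['qd']).max(),o['wrist_force'],o['torque'],o['gripper_width'])
cv2.imwrite("pics/w5c.png",cv2.resize(p[120:290,160:360],None,fx=4,fy=3.5,interpolation=cv2.INTER_CUBIC))
q,_,_,_=grab("scene","s5"); cv2.imwrite("pics/s5c.png",cv2.resize(q[150:250,160:290],None,fx=5,fy=5,interpolation=cv2.INTER_CUBIC))
E
```

```text
6.65 [0.52230451 0.29832743 0.0424183 ] [ 9.93219704e-01  1.16251596e-01 -2.06464189e-04  3.78476237e-04] 0.011903158292903655 [-0.65725432 -0.63482623 -0.68872825] [-0.03334708 -0.00072028 -0.00676841] 0.022683035863034103
```

View pics/w5c.png

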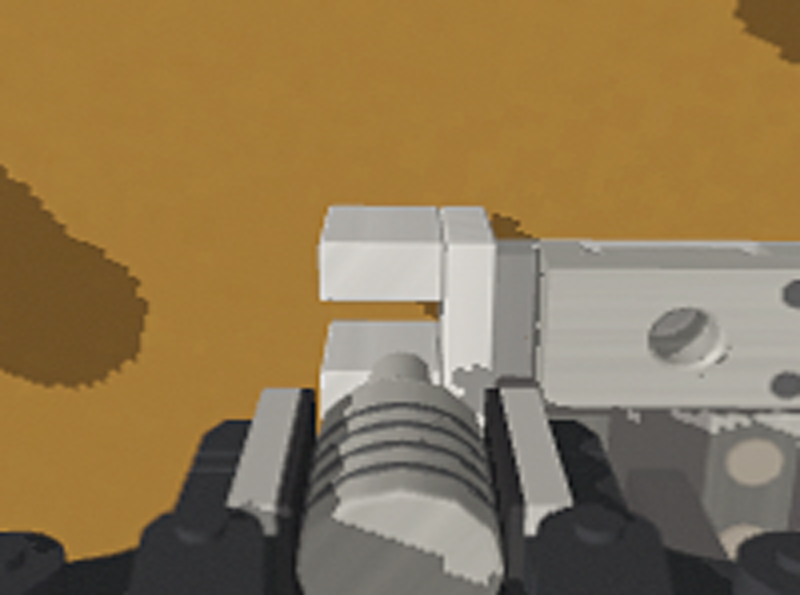

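View pics/s5c.png

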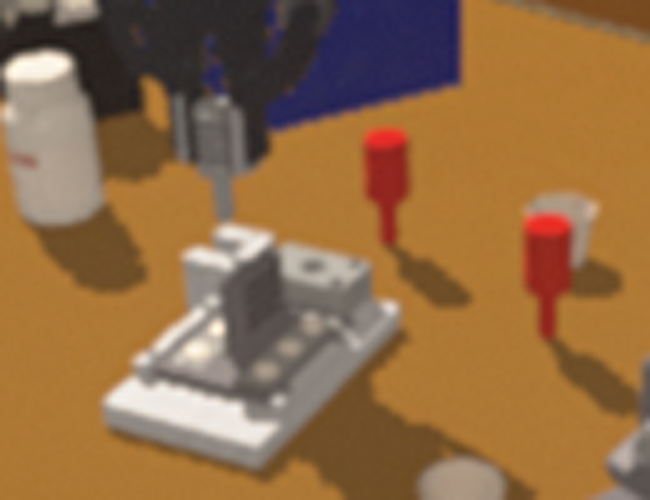

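```bash
python3 - <<'E'
from h import *
p,d,c=load("w5"); o=np.load("pics/w5o.npy",allow_pickle=True).item()
f=lambda *q:[(160+(x+.5)/4-.5,120+(y+.5)/3.5-.5) for x,y in q]
P=onz(c,f((321,300),(441,300),(324,372),(321,243),(441,243),(493,243)),.031); print(P)
a=np.radians(13.25); ux=np.array([np.cos(a),np.sin(a)]); uy=np.array([-ux[1],ux[0]])
for q in P[:,:2]: print("rel to tool in dock axes mm",((q-o['ee_pos'][:2])@ux*1e3).round(1),((q-o['ee_pos'][:2])@uy*1e3).round(1))
# pin foot: tip of shank visible around (402,355)
print("foot at z.046",onz(c,f((402,365)),.046))
# bore centre
B=onz(c,f((686,336)),.031)[0]; print("bore",B,((B[:2]-o['ee_pos'][:2])@ux*1e3),((B[:2]-o['ee_pos'][:2])@uy*1e3))
E
```

```text
[[0.52691763 0.3134914  0.031     ]
 [0.53174849 0.29324566 0.031     ]
 [0.51190655 0.30969219 0.031     ]
 [0.53841906 0.31599052 0.031     ]
 [0.54316387 0.29609439 0.031     ]
 [0.54522167 0.28746959 0.031     ]]
rel to tool in dock axes mm 8.0 13.7
rel to tool in dock axes mm 8.0 -7.1
rel to tool in dock axes mm -7.5 13.4
rel to tool in dock axes mm 19.7 13.5
rel to tool in dock axes mm 19.8 -7.0
rel to tool in dock axes mm 19.8 -15.8
foot at z.046 [[0.52285706 0.29809875 0.046     ]]
bore [0.534279   0.24939889 0.031     ] 0.44128337237568105 -50.370585143073306
```

Slot sides are at -7.5 and +8.0 mm and the closed end is 7.1 mm away, so it is well centred. I'll lower 43 mm and release.

Emit:
arm_command:
  steps:
    - [0.1, 0.0002, -0.0005, 0.009, 0, 0, 0]
    - [0.1, 0, 0, 0.01, 0, 0, 0]
    - [0.1, 0, 0, 0.01, 0, 0, 0]
    - [0.1, 0, 0, 0.009, 0, 0, 0]
    - [0.1, 0, 0, 0.003, 0, 0, 0]
    - [0.1, 0, 0, 0.002, 0, 0, 0]
    - [0.1, 0, 0, 0, 0, 0, 0]
    - [0.5, 0, 0, 0, 0, 0, 0]
    - [0.5, 0, 0, 0, 0, 0, 0]
    - [0.5, 0, 0, 0, 0, 0, 0]

```text
time: 8.0
ee_pos: [0.5225, 0.2993, -0.0001]
eef_rot: [0.993, 0.116, 0.0, -0.0]
wrist_force: [-0.3, 0.4, 0.7]
gripper_width: 0.0429
```

```bash
python3 - <<'E'
from h import *
p,d,c,o=grab("wrist","w6"); print(o['time'],o['ee_pos'],o['eef_rot'],abs(o['qd']).max(),o['wrist_force'],o['torque'],o['gripper_width'])
cv2.imwrite("pics/w6c.png",cv2.resize(p[140:290,160:360],None,fx=4,fy=4,interpolation=cv2.INTER_CUBIC))
E
```

```text
8.0 [ 5.22548746e-01  2.99307401e-01 -7.69831773e-05] [ 9.93221400e-01  1.16237788e-01  1.62035519e-04 -3.18211513e-05] 0.00370165561476406 [-0.27026872  0.43414512  0.71515989] [-0.05082297  0.02970745 -0.04126991] 0.042860041015838235
```

View pics/w6c.png

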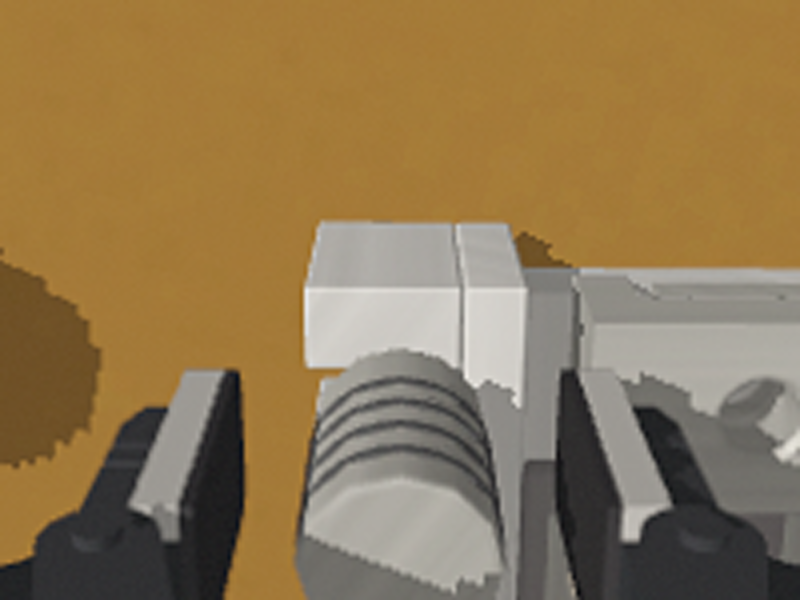

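The pin is parked upright in the slot and released. I'll rise, go over the fin and come down.

Emit:
arm_command:
  newtons: 60
  steps:
    - [0.5, 0, 0, -0.015, 0, 0, 0]
    - [0.5, 0, 0, -0.02, 0, 0, 0]
    - [0.5, 0, 0, -0.015, 0, 0, 0]
    - [0.5, -0.018, 0.017, 0, 0, 0, 0]
    - [0.5, -0.02, 0.018, 0, 0, 0, 0]
    - [0.5, -0.0186, 0.0163, 0, 0, 0, 0]
    - [0.5, 0, 0, 0.016, 0, 0, 0]
    - [0.5, 0, 0, 0.02, 0, 0, 0]
    - [0.5, 0, 0, 0.016, 0, 0, 0]
    - [0.5, 0, 0, 0, 0, 0, 0]

```text
time: 9.3
ee_pos: [0.4784, 0.2364, -0.0037]
eef_rot: [0.993, 0.117, -0.001, 0.0]
wrist_force: [-0.4, 0.5, 0.9]
gripper_width: 0.0424
```

```bash
python3 - <<'E'
from h import *
p,d,c,o=grab("wrist","w7"); print(o['time'],o['ee_pos'],o['eef_rot'],abs(o['qd']).max(),o['wrist_force'],o['torque'],o['gripper_width'])
cv2.imwrite("pics/w7c.png",cv2.resize(p[100:290,140:370],None,fx=3.4,fy=3.1,interpolation=cv2.INTER_CUBIC))
X=cloud(c,d); T=R.from_quat(o['eef_rot']).as_matrix(); L=(X-o['ee_pos'])@T
mm=(abs(L[...,0])<.0125)&(abs(abs(L[...,1])-.023)<.0035)&(d>0)&(d<.17)
print("tip z world", o['ee_pos'][2]-np.percentile(L[mm][:,2],[90,97,100]))
q,_,_,_=grab("scene","s7"); cv2.imwrite("pics/s7c.png",cv2.resize(q[150:250,160:290],None,fx=5,fy=5,interpolation=cv2.INTER_CUBIC))
E
```

```text
9.3 [ 0.47837468  0.23641521 -0.00368972] [ 9.93178980e-01  1.16592791e-01 -1.24433639e-03  2.94721442e-04] 0.02645474861547083 [-0.36731962  0.5060274   0.90485137] [-0.01340028  0.02715356  0.01092765] 0.04235404305828887
tip z world [0.01916332 0.01743105 0.01602954]
```

View pics/w7c.png

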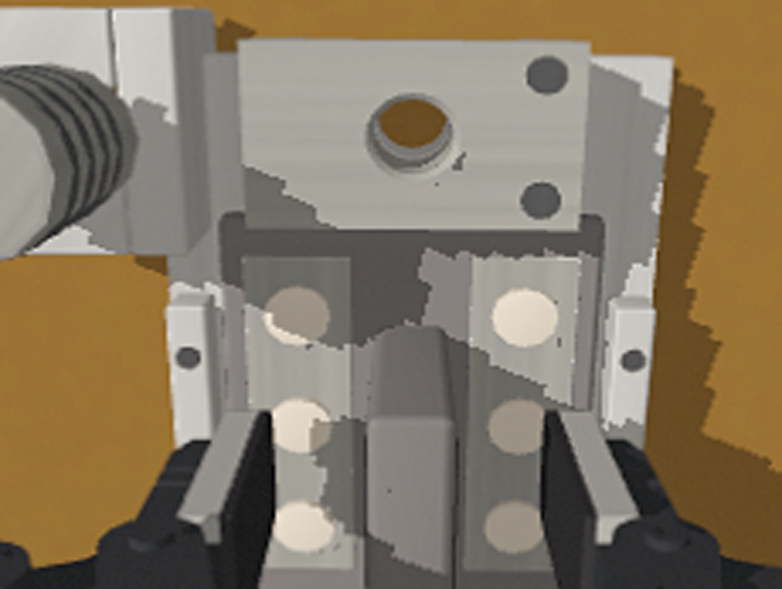

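View pics/s7c.png

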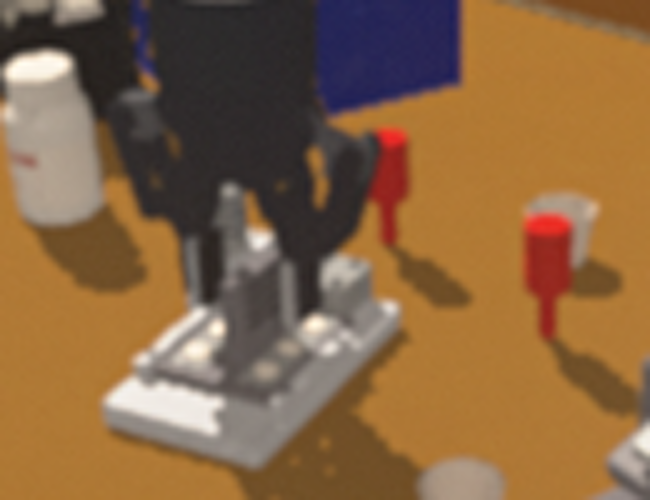

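The pads straddle the fin centrally, the bore is empty and the pin is still parked. I'll lower a further 4 mm, grip the fin, then draw the slide out along dock -x.

Emit:
arm_command:
  newtons: 60
  steps:
    - [0.5, 0, 0, 0.004, 0, 0, 0]
    - [0, 0, 0, 0, 0, 0, 0]
    - [0, 0, 0, 0, 0, 0, 0]
    - [0, 0, 0, 0, 0, 0, 0]
    - [0, 0, 0, 0, 0, 0, 0]
    - [0, -0.008, 0, 0, 0, 0, 0]
    - [0, -0.012, 0, 0, 0, 0, 0]
    - [0, -0.012, 0, 0, 0, 0, 0]
    - [0, -0.012, 0, 0, 0, 0, 0]
    - [0, 0, 0, 0, 0, 0, 0]

```text
time: 10.65
ee_pos: [0.4344, 0.2257, -0.0059]
eef_rot: [0.993, 0.117, -0.001, 0.0]
wrist_force: [-1.8, -0.9, 10.0]
gripper_width: 0.011
```

```bash
python3 - <<'E'
from h import *
p,d,c,o=grab("wrist","w8"); print(o['time'],o['ee_pos'],o['eef_rot'],abs(o['qd']).max(),o['wrist_force'],o['torque'],o['gripper_width'])
cv2.imwrite("pics/w8c.png",cv2.resize(p[80:290,140:370],None,fx=3.4,fy=2.8,interpolation=cv2.INTER_CUBIC))
E
```

```text
10.65 [ 0.43444931  0.22572934 -0.00594333] [ 9.93170242e-01  1.16670807e-01 -7.57079566e-04  4.68944025e-04] 0.01739192245866011 [-1.79311069 -0.86226385 10.01362555] [0.00538423 0.35210139 0.05097765] 0.010960890284384876
```

View pics/w8c.png

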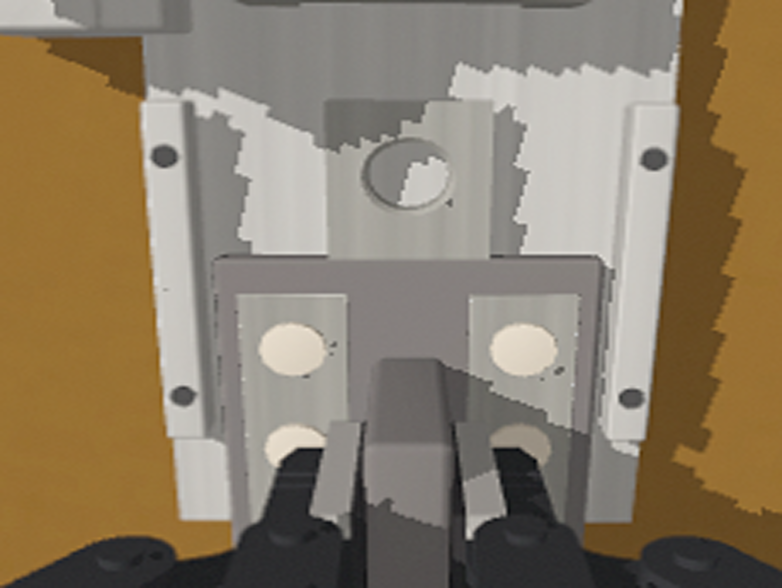

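The slide is drawn out 44 mm and its tongue is fully clear of the jaw. The 10 N seen is the closing pads swinging forward, not a collision. Now I'll plan the lift and the turn toward the reader.

```bash
cat > plan.py <<'E'
from h import *
def run(pos,quat,rows):
    p=np.array(pos,float); Q=R.from_quat(quat)
    for r in rows:
        p=p+Q.apply(r[1:4]); Q=Q*R.from_rotvec(np.radians(r[4:7]))
    return p,Q
def target(s,az,C,lift,off):
    s,az=np.radians([s,az]); ex=np.array([np.cos(s)*np.cos(az),np.cos(s)*np.sin(az),np.sin(s)])
    n=np.array([-np.sin(s)*np.cos(az),-np.sin(s)*np.sin(az),np.cos(s)])
    T=np.c_[ex,np.cross(-n,ex),-n]; return np.array(C)+lift*n-T@off, T
E
python3 - <<'E'
from plan import *
from cell import get_obs
o=get_obs()
pos=o['ee_pos'].copy(); q=o['eef_rot']
P,T=target(21.5,-13.55,[.4905,-.0500,.0893],.06,[.0009,0,-.0185]); print("target",P)
# after lift .12 and yaw 27
rows=[[0,0,0,-.04,0,0,0]]*3
p,Q=run(pos,q,rows); 
dl=Q.inv().apply(P-p); print("shift in tool axes after lift (pre-yaw)",dl)
rv=(Q.inv()*R.from_matrix(T)).as_rotvec(degrees=True); print("rotvec total",rv)
Q2=Q*R.from_rotvec([0,0,np.radians(27)]); print("after yaw: residual rot",(Q2.inv()*R.from_matrix(T)).as_rotvec(degrees=True))
print(Q2.apply([1,0,0]), "shift remaining if after yaw", Q2.inv().apply(P-p))
E
```

```text
target [ 0.47489948 -0.04624025  0.12758248]
shift in tool axes after lift (pre-yaw) [-0.02386471  0.27406533 -0.01327354]
rotvec total [-4.978693   21.20519529 26.64098732]
after yaw: residual rot [ 0.10812864 21.58302495 -0.03661823]
[ 0.97193583 -0.23524169 -0.00144834] shift remaining if after yaw [ 0.10315945  0.25502835 -0.01327354]
```

Emit:
arm_command:
  newtons: 60
  steps:
    - [0, 0, 0, -0.03, 0, 0, 0]
    - [0, 0, 0, -0.045, 0, 0, 0]
    - [0, 0, 0, -0.045, 0, 0, 0]
    - [0, -0.004, 0.044, -0.003, 0, 0, 0]
    - [0, -0.005, 0.055, -0.003, 0, 0, 0]
    - [0, -0.005, 0.055, -0.003, 0, 0, 0]
    - [0, -0.005, 0.055, -0.003, 0, 0, 0]
    - [0, -0.005, 0.055, -0.003, 0, 0, 0]
    - [0, 0, 0.01, 0, 0, 0, 9]
    - [0, 0, 0, 0, 0, 0, 9]

```text
time: 11.95
ee_pos: [0.4738, -0.0475, 0.1274]
eef_rot: [0.999, -0.045, -0.002, 0.0]
wrist_force: [0.4, 0.7, -1.3]
gripper_width: 0.0114
```

```bash
python3 - <<'E'
from plan import *
from cell import get_obs
o=get_obs(); print(o['time'],o['ee_pos'],o['eef_rot'],abs(o['qd']).max(),o['wrist_force'],o['torque'],o['gripper_width'])
P,T=target(21.5,-13.55,[.4905,-.0500,.0893],.06,[.0009,0,-.0185])
print(P, R.from_quat(o['eef_rot']).inv().apply(P-o['ee_pos']))
E
```

```text
11.95 [ 0.47378589 -0.04747244  0.12736536] [ 9.98991499e-01 -4.48455808e-02 -2.20335069e-03  5.89849439e-05] 1.1583262175651845 [ 0.44100328  0.74267054 -1.32336241] [ 0.05575864 -0.00286914 -0.01024785] 0.011352109188697198
[ 0.47489948 -0.04624025  0.12758248] [ 0.00099774 -0.00132695 -0.00022193]
```

Emit:
arm_command:
  steps:
    - [0, 0.001, -0.001, 0, 0, 0, 9]
    - [0, 0, 0, 0, 0, 7.5, 0]
    - [0, 0, 0, 0, 0, 7.5, 0]
    - [0, 0, 0, 0, 0, 6.5, 0]
    - [0, 0, 0, 0, 0, 0, 0]
    - [0, 0, 0, 0, 0, 0, 0]
    - [0, 0, 0, 0, 0, 0, 0]
    - [0, 0, 0, 0, 0, 0, 0]
    - [0, 0, 0, 0, 0, 0, 0]
    - [0, 0, 0, 0, 0, 0, 0]

```text
time: 13.2
ee_pos: [0.4774, -0.0452, 0.1287]
eef_rot: [0.976, -0.117, 0.185, 0.022]
wrist_force: [-0.1, 0.6, -1.1]
gripper_width: 0.011
```

```bash
python3 - <<'E'
from plan import *
p,d,c,o=grab("wrist","w9"); print(o['time'],o['ee_pos'],o['eef_rot'],abs(o['qd']).max(),o['wrist_force'],o['torque'],o['gripper_width'])
P,T=target(21.5,-13.55,[.4905,-.0500,.0893],.06,[.0009,0,-.0185]); Q=R.from_quat(o['eef_rot'])
print(Q.inv().apply(P-o['ee_pos']),(Q.inv()*R.from_matrix(T)).as_rotvec(degrees=True))
cv2.imwrite("pics/w9b.png",cv2.resize(p,None,fx=1.5,fy=1.5,interpolation=cv2.INTER_CUBIC))
cv2.imwrite("pics/w9c.png",cv2.resize(p[110:300,140:370],None,fx=3.4,fy=3.1,interpolation=cv2.INTER_CUBIC))
X=cloud(c,d); L=(X-o['ee_pos'])@Q.as_matrix(); np.save("pics/w9L.npy",L)
q,_,_,_=grab("scene","s9"); cv2.imwrite("pics/s9c.png",cv2.resize(q[150:310,230:400],None,fx=3.6,fy=3.6,interpolation=cv2.INTER_CUBIC))
E
```

```text
13.2 [ 0.47743179 -0.04520541  0.12865811] [ 0.97550785 -0.11681979  0.18505202  0.02221073] 0.0027320526270690295 [-0.143817    0.60998475 -1.05273066] [ 0.09018473  0.4572927  -0.01644463] 0.010974995250227623
[-0.00245633  0.00160344  0.00018936] [ 0.04504384  0.01678692 -0.09907118]
```

View pics/w9b.png

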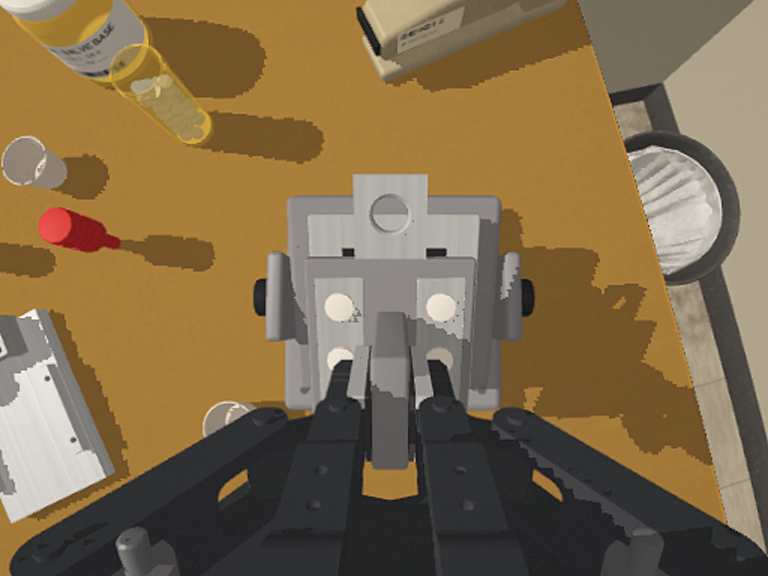

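View pics/w9c.png

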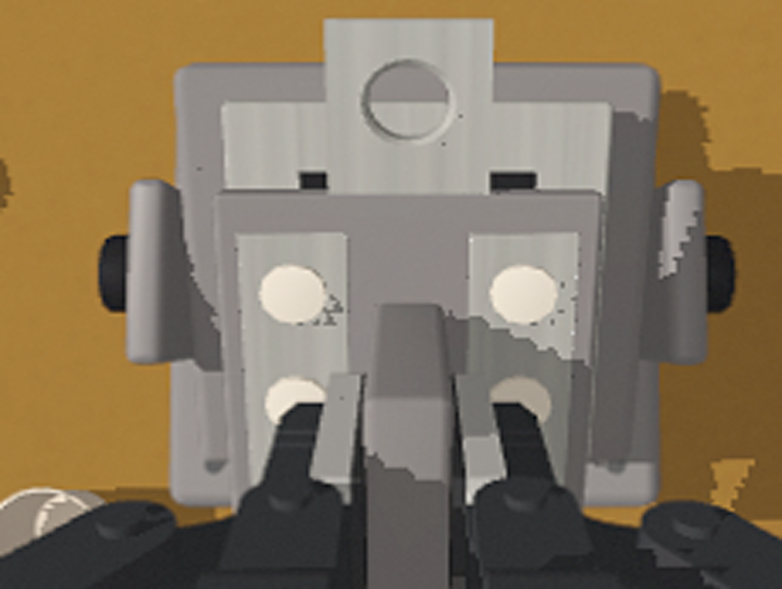

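View pics/s9c.png

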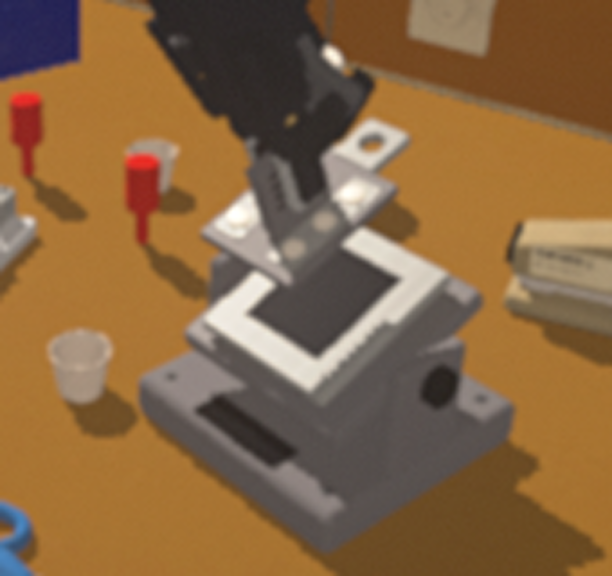

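The slide hovers over the platen, roughly parallel, and the tongue points up-slope. Next I'll measure the slide's and platen's planes and edges in the tool frame from this one picture.

```bash
cat > rel.py <<'E'
from plan import *
def fit(P):
    for _ in range(5):
        q=P.mean(0); V=np.linalg.svd(P-q,full_matrices=False)[2]; n=V[2]*-np.sign(V[2,2]); r=(P-q)@n; k=abs(r)<max(.001,2.2*r.std()); P=P[k]
    return q,n,len(P),r.std()
def px(x,y): return (140+(x+.5)/3.4-.5,110+(y+.5)/3.1-.5)
def reg(L,polys):
    m=np.zeros(L.shape[:2],np.uint8)
    for a in polys: cv2.fillPoly(m,[np.round([px(*q) for q in a]).astype(int)],1)
    return L[m>0]
def toolplane(c,o,pts,q,n):
    T=R.from_quat(o['eef_rot']).as_matrix(); W=onplane(c,[px(*a) for a in pts],o['ee_pos']+T@q,T@n)
    return (W-o['ee_pos'])@T
E
python3 - <<'E'
from rel import *
p,d,c=load("w9"); o=np.load("pics/w9o.npy",allow_pickle=True).item(); L=np.load("pics/w9L.npy")
S=reg(L,[[(225,202),(595,202),(592,226),(228,226)],[(352,226),(464,226),(466,295),(350,290)]])
q,n,k,s=fit(S); print("slide top q",q,"n",n,"pitch,roll deg",np.degrees([np.arctan2(n[0],-n[2]),np.arctan2(n[1],-n[2])]),k,s)
Tg=reg(L,[[(332,25),(486,25),(486,55),(332,55)],[(332,140),(486,140),(486,185),(332,185)]])
qt,nt,k,s=fit(Tg); print("tongue q",qt,np.degrees([np.arctan2(nt[0],-nt[2]),np.arctan2(nt[1],-nt[2])]),k,s, "height of tongue wrt plate plane",(qt-q)@n)
Pl=reg(L,[[(230,110),(318,110),(318,165),(230,165)],[(500,110),(605,110),(605,165),(500,165)]])
qp,npl,k,s=fit(Pl); print("platen q",qp,"ang",np.degrees([np.arctan2(npl[0],-npl[2]),np.arctan2(npl[1],-npl[2])]),k,s)
sl=toolplane(c,o,[(217,193),(603,193),(325,19),(493,19)],q,n); print("slide corners",sl*1000)
# tablets/eye
n2=np.array([0,0,-1.]) 
pl=toolplane(c,o,[(223,103),(612,103)],qp,npl); print("platen top corners",pl*1000)
E
```

```text
slide top q [ 3.15860770e-02  9.68913955e-05 -2.36087045e-02] n [-0.94771045  0.00108135 -0.31912965] pitch,roll deg [-71.38969055   0.19414241] 1696 0.00474843901128341
tongue q [ 5.29747688e-02 -3.88350853e-05 -2.36705101e-02] [ 87.07393585 -89.99270972] 1175 0.007234068484661644 height of tongue wrt plate plane -0.020250709525335774
platen q [0.03848687 0.00358527 0.04100996] ang [-79.72680302   0.22065021] 1121 0.00415230271737805
slide corners [[  54.94772255  -16.86582227  -93.04261023]
 [  54.96711827   16.93944033  -92.98566215]
 [  72.87963846   -2.58336017 -146.2461266 ]
 [  72.88318795    2.44309547 -146.23963558]]
platen top corners [[  65.22468797  -13.31994028 -106.57612407]
 [  65.27183453   14.37260848 -106.72959996]]
```

```bash
python3 - <<'E'
import re
s=open('rel.py').read()
i=s.index("def fit"); j=s.index("def px")
s=s[:i]+'''def fit(P):
    P=P[abs(P[:,2]-np.median(P[:,2]))<.006]; tol=.006
    for _ in range(6):
        A=np.c_[np.ones(len(P)),P[:,:2]]; k=np.linalg.lstsq(A,P[:,2],rcond=None)[0]; r=P[:,2]-A@k; g=abs(r)<max(.001,2.5*r.std()); P=P[g]
    n=np.array([k[1],k[2],-1]); n/=np.linalg.norm(n); return P.mean(0),n,len(P),r.std()
'''+s[j:]
open('rel.py','w').write(s)
E
cat > rel9.py <<'E'
from rel import *
p,d,c=load("w9"); o=np.load("pics/w9o.npy",allow_pickle=True).item(); L=np.load("pics/w9L.npy")
ang=lambda n:np.degrees([np.arctan2(n[0],-n[2]),np.arctan2(n[1],-n[2])]).round(2)
S=reg(L,[[(225,202),(595,202),(592,226),(228,226)],[(352,226),(464,226),(466,295),(350,290)]])
print(len(S),np.percentile(S[:,2],[5,25,50,75,95]))
q,n,k,s=fit(S); print("slide top q",q,ang(n),k,s)
Tg=reg(L,[[(332,25),(486,25),(486,50),(332,50)],[(332,150),(486,150),(486,185),(332,185)]])
qt,nt,k,s=fit(Tg); print("tongue q",qt,ang(nt),k,s,"h",(qt-q)@n)
B,nb,k,s=fit(np.r_[S,Tg]); print("both",B,ang(nb),k,s)
Pl=reg(L,[[(230,110),(318,110),(318,165),(230,165)],[(500,110),(605,110),(605,165),(500,165)]])
qp,npl,k,s=fit(Pl); print("platen q",qp,ang(npl),k,s)
T=R.from_quat(o['eef_rot']).as_matrix()
n0=np.array([-np.sin(np.radians(21.5))*np.cos(np.radians(-13.55)),-np.sin(np.radians(21.5))*np.sin(np.radians(-13.55)),np.cos(np.radians(21.5))])
nt0=T.T@n0; print("prior platen n in tool",nt0,ang(nt0), "prior plane dist at q",(T.T@(np.array([.4905,-.05,.0893])-o['ee_pos'])-qp)@nt0)
sl=toolplane(c,o,[(217,193),(603,193)],B,np.array([0,0,-1.])); print("plate corners",sl*1000)
sl=toolplane(c,o,[(325,19),(493,19),(409,100)],qt,np.array([0,0,-1.])); print("tongue corners, eye",sl*1000)
pl=toolplane(c,o,[(223,103),(612,103)],qp,nt0); print("platen top corners",pl*1000)
print("prior platen centre in tool",(T.T@(np.array([.4905,-.05,.0893])-o['ee_pos']))*1000)
E
python3 rel9.py
```

```text
1705 [-0.02383464 -0.02322502 -0.02278207 -0.02240493 -0.02180502]
slide top q [ 0.03129481  0.00018147 -0.02279336] [ 0.03 -0.01] 1661 0.0005667596243345104
tongue q [ 5.31135327e-02 -1.96589568e-05 -2.27725444e-02] [ 0.21 -0.  ] 954 0.0005795617577726405 h -1.0428962751654841e-05
both [ 0.03925166  0.00010732 -0.02278466] [ 0.09 -0.01] 2615 0.0005716434291338365
platen q [0.03836546 0.00370878 0.04179954] [-0.13  0.04] 1104 0.000624201155826977
prior platen n in tool [-2.92307235e-04  7.86416215e-04 -9.99999648e-01] [-0.02  0.05] prior plane dist at q 0.00012044144610057962
plate corners [[ 38.9897413  -31.03931311 -22.78466422]
 [ 39.04931467  31.2725334  -22.78466422]]
tongue corners, eye [[ 6.88610616e+01 -1.29083622e+01 -2.27725444e+01]
 [ 6.88802703e+01  1.27679898e+01 -2.27725444e+01]
 [ 5.53296876e+01 -5.57975503e-02 -2.27725444e+01]]
platen top corners [[ 46.85724179 -41.50937161  41.76150124]
 [ 46.93704091  45.21529907  41.82967963]]
prior platen centre in tool [-1.54420111  1.56924272 41.68908558]
```

Both planes are parallel to the tool within about 0.1°. The slide's centre is at tool (-0.9, +0.1) mm, and the underside-to-platen gap is 58.6 mm. The platen centre in tool axes is about (-2.3±0.8, +1.7). I'll move in to a gap of about 10 mm and re-measure there.

Emit:
arm_command:
  steps:
    - [0, -0.0015, 0.0017, 0.006, 0, 0, 0]
    - [0, 0, 0, 0.01, 0, 0, 0]
    - [0, 0, 0, 0.01, 0, 0, 0]
    - [0, 0, 0, 0.01, 0, 0, 0]
    - [0, 0, 0, 0.008, 0, 0, 0]
    - [0, 0, 0, 0.004, 0, 0, 0]
    - [0, 0, 0, 0, 0, 0, 0]
    - [0, 0, 0, 0, 0, 0, 0]
    - [0, 0, 0, 0, 0, 0, 0]
    - [0, 0, 0, 0, 0, 0, 0]

```text
time: 14.55
ee_pos: [0.4928, -0.0506, 0.0838]
eef_rot: [0.975, -0.117, 0.185, 0.022]
wrist_force: [0.3, 0.3, -1.0]
gripper_width: 0.0117
```

```bash
python3 - <<'E'
from plan import *
p,d,c,o=grab("wrist","w10"); print(o['time'],o['ee_pos'],o['eef_rot'],abs(o['qd']).max(),o['wrist_force'],o['torque'],o['gripper_width'])
P,T=target(21.5,-13.55,[.4905,-.0500,.0893],0,[-.0009,0.0001,-.0168]); Q=R.from_quat(o['eef_rot'])
print(Q.inv().apply(P-o['ee_pos']),(Q.inv()*R.from_matrix(T)).as_rotvec(degrees=True))
cv2.imwrite("pics/w10c.png",cv2.resize(p[110:300,140:370],None,fx=3.4,fy=3.1,interpolation=cv2.INTER_CUBIC))
X=cloud(c,d); L=(X-o['ee_pos'])@Q.as_matrix(); np.save("pics/w10L.npy",L)
E
```

```text
14.55 [ 0.49281298 -0.05063778  0.08375145] [ 0.97545003 -0.11674915  0.18540396  0.02218644] 0.0024971691639601593 [ 0.26202394  0.28518828 -1.00694859] [ 0.14523477  0.44188438 -0.03588582] 0.011727720882179769
[ 0.00069765 -0.00018607  0.01075882] [ 0.03630036 -0.02364173 -0.0933452 ]
```

View pics/w10c.png

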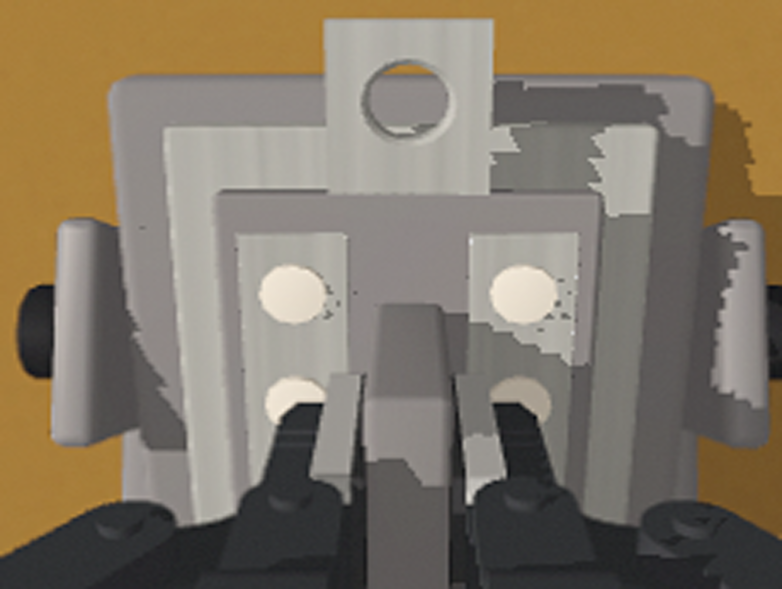

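```bash
python3 - <<'E'
from rel import *
p,d,c=load("w10"); o=np.load("pics/w10o.npy",allow_pickle=True).item(); L=np.load("pics/w10L.npy")
ang=lambda n:np.degrees([np.arctan2(n[0],-n[2]),np.arctan2(n[1],-n[2])]).round(2)
S=reg(L,[[(225,202),(595,202),(592,226),(228,226)],[(352,226),(464,226),(466,295),(350,290)],[(332,25),(486,25),(486,50),(332,50)],[(332,150),(486,150),(486,185),(332,185)]])
q,n,k,s=fit(S); print("slide top",q,ang(n),k,s)
Pl=reg(L,[[(175,135),(310,135),(310,180),(205,180),(220,450),(205,450)],[(505,135),(645,135),(632,450),(610,450),(610,180),(505,180)]])
qp,npl,k,s=fit(Pl); print("platen",qp,ang(npl),k,s)
nz=np.array([0,0,-1.])
a=toolplane(c,o,[(217,192),(603,192)],q,nz)*1e3; t=toolplane(c,o,[(325,19),(493,19),(409,100)],q,nz)*1e3
b=toolplane(c,o,[(164,127),(657,125),(197,500),(628,500),(180,310),(642,310)],qp,npl)*1e3
print(a.round(1),t.round(1),b.round(1),sep="\n")
print("slide c", a[:,0].mean()-40,a[:,1].mean(),"tongue",t[:2,0].mean()-70,t[:2,1].mean(),t[2,0]-56,"platen c",b[:2,0].mean()-50,(b[::2,1]+b[1::2,1])/2,"gap",(qp[2]-(q[2]+.006))*1e3)
# platen upslope edge by grey step along rows (left column) 
for col in (px(200,0)[0],px(250,0)[0]):
    g=p[140:160,int(col)].mean(1); print(int(col),g.round(0))
E
```

```text
slide top [ 3.93265193e-02  5.65203874e-05 -2.27640043e-02] [0.2  0.14] 2643 0.0005775397732363712
platen [ 0.02599075  0.00366089 -0.00587438] [-0.07  0.03] 2658 0.0005777915788636705
[[ 39.2 -31.  -22.8]
 [ 39.2  31.3 -22.8]]
[[ 68.9 -12.9 -22.8]
 [ 68.9  12.8 -22.8]
 [ 55.3  -0.1 -22.8]]
[[ 48.2 -43.1  -5.9]
 [ 48.7  43.5  -5.9]
 [-34.  -42.6  -5.8]
 [-33.9  44.   -5.8]
 [ 10.6 -42.8  -5.9]
 [ 10.7  43.5  -5.8]]
slide c -0.8018005668649693 0.10832624547995096 tongue -1.1260496503185777 -0.07820349972106477 -0.6684122636195724 platen c -1.5762893204217434 [0.18948367 0.72942177 0.35159584] gap 10.88962880651536
198 [141. 140. 141. 140. 140. 140. 140. 140. 141. 137. 146. 179. 177. 175.
 175. 175. 174. 175. 175. 175.]
213 [140. 141. 140. 139. 140. 140. 141. 140. 140. 136. 142. 181. 179. 178.
 177. 178. 177. 177. 177. 177.]
```

The slide is within 1 mm of centre, with small corrections left: x -0.6 mm, y +0.3 mm, yaw -0.3°, pitch +0.2°. I'll apply these and close the 10.9 mm gap gently.

Emit:
arm_command:
  steps:
    - [0, -0.0006, 0.0003, 0, 0, 0.2, -0.3]
    - [0, 0, 0, 0.003, 0, 0, 0]
    - [0, 0, 0, 0.003, 0, 0, 0]
    - [0, 0, 0, 0.002, 0, 0, 0]
    - [0, 0, 0, 0.001, 0, 0, 0]
    - [0, 0, 0, 0.001, 0, 0, 0]
    - [0, 0, 0, 0.001, 0, 0, 0]
    - [0, 0, 0, 0.001, 0, 0, 0]
    - [0, 0, 0, 0, 0, 0, 0]
    - [0, 0, 0, 0, 0, 0, 0]

```text
time: 15.85
ee_pos: [0.4964, -0.0518, 0.0722]
eef_rot: [0.975, -0.114, 0.187, 0.023]
wrist_force: [-0.7, 0.0, 1.2]
gripper_width: 0.0112
```

```bash
cat > chk.py <<'E'
from rel import *
import sys
tag=sys.argv[1]
p,d,c,o=grab("wrist",tag); Q=R.from_quat(o['eef_rot']); T=Q.as_matrix()
print(o['time'],o['ee_pos'].round(5),"F tool",(T.T@o['wrist_force']).round(2),"M",(T.T@o['torque']).round(3),o['gripper_width'],abs(o['qd']).max().round(4))
P,Tt=target(21.5,-13.55,[.4905,-.0500,.0893],0,[-.0009,0.0001,-.0168])
print("to unpressed contact (prior)",Q.inv().apply(P-o['ee_pos'])*1e3,(Q.inv()*R.from_matrix(Tt)).as_rotvec(degrees=True))
X=cloud(c,d); L=(X-o['ee_pos'])@T; np.save(f"pics/{tag}L.npy",L)
cv2.imwrite(f"pics/{tag}c.png",cv2.resize(p[110:300,140:370],None,fx=3.4,fy=3.1,interpolation=cv2.INTER_CUBIC))
E
python3 chk.py w11
```

```text
15.85 [ 0.49644 -0.05176  0.07224] F tool [-0.22  0.13 -1.38] M [ 0.028 -0.568 -0.024] 0.011194972148646126 0.0034
to unpressed contact (prior) [ 1.40065335 -0.41045964 -1.33873848] [ 0.03690901 -0.20686284  0.21625564]
```

View pics/w11c.png

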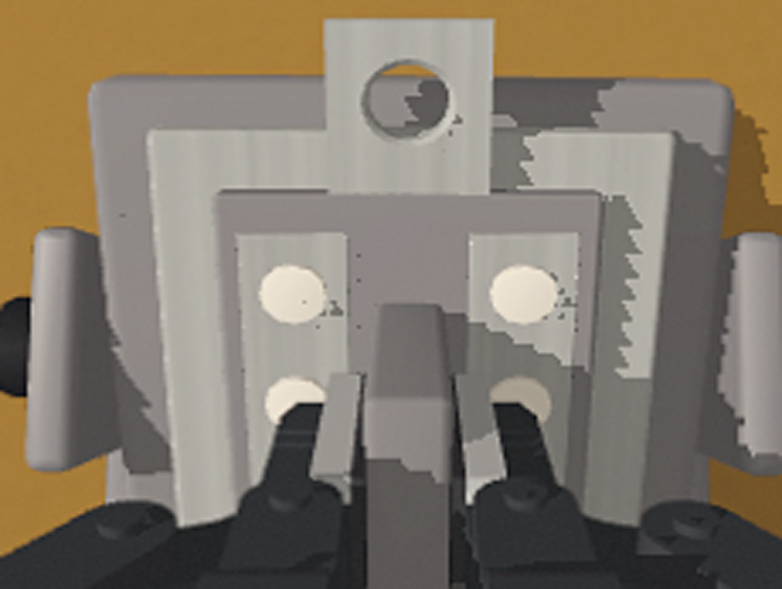

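```bash
cat > cen.py <<'E'
from rel import *
import sys
tag=sys.argv[1]; pts=eval(sys.argv[2])
p,d,c=load(tag); o=np.load(f"pics/{tag}o.npy",allow_pickle=True).item(); L=np.load(f"pics/{tag}L.npy")
ang=lambda n:np.degrees([np.arctan2(n[0],-n[2]),np.arctan2(n[1],-n[2])]).round(2)
S=reg(L,[[(225,202),(595,202),(592,226),(228,226)],[(352,226),(464,226),(466,295),(350,290)],[(332,25),(486,25),(486,50),(332,50)],[(332,150),(486,150),(486,185),(332,185)]])
q,n,k,s=fit(S); print("slide top",q,ang(n),k,s)
Pl=reg(L,[[(165,137),(318,137),(318,180),(207,180),(222,450),(195,450)],[(505,137),(655,137),(640,450),(605,450),(608,180),(505,180)]])
qp,npl,k,s=fit(Pl); print("platen",qp,ang(npl),k,s)
nz=np.array([0,0,-1.])
a=toolplane(c,o,[(217,192),(603,192)],q,nz)*1e3
b=toolplane(c,o,pts,q+[0,0,.006],nz)*1e3
print(a.round(1),b.round(1),sep="\n"); print("gap",(qp[2]-q[2]-.006)*1e3)
E
python3 cen.py w11 "[(148,130),(673,131),(177,510),(642,510)]"
```

```text
slide top [ 3.91787143e-02  9.73956084e-05 -2.27989742e-02] [ 0.06 -0.02] 2631 0.0005876861756458154
platen [ 0.02594341  0.00206462 -0.01683628] [0.03 0.  ] 3311 0.000560479435224631
[[ 39.1 -31.  -22.8]
 [ 39.2  31.3 -22.8]]
[[ 49.3 -43.  -16.8]
 [ 49.2  43.4 -16.8]
 [-29.5 -43.8 -16.8]
 [-29.4  44.  -16.8]]
gap -0.03730400229060536
```

The slide is in flush contact: gap 0.0 mm, angles matched within 0.05°, centred within about 0.2 mm, at about 2.4 N. Now pressing about 3 mm further.

Emit:
arm_command:
  steps:
    - [0, 0, 0, 0.001, 0, 0, 0]
    - [0, 0, 0, 0.001, 0, 0, 0]
    - [0, 0, 0, 0.001, 0, 0, 0]
    - [0, 0, 0, 0, 0, 0, 0]
    - [0, 0, 0, 0, 0, 0, 0]
    - [0, 0, 0, 0, 0, 0, 0]
    - [0, 0, 0, 0, 0, 0, 0]
    - [0, 0, 0, 0, 0, 0, 0]
    - [0, 0, 0, 0, 0, 0, 0]
    - [0, 0, 0, 0, 0, 0, 0]

```text
time: 17.15
ee_pos: [0.4975, -0.052, 0.0695]
eef_rot: [0.975, -0.114, 0.187, 0.023]
wrist_force: [-3.8, 1.0, 5.5]
gripper_width: 0.0109
```

```bash
python3 chk.py w12; python3 cen.py w12 "[(148,130),(673,131),(177,510),(642,510)]"|tail -8; python3 - <<'E'
from h import *
a=np.load("pics/w11o.npy",allow_pickle=True).item();b=np.load("pics/w12o.npy",allow_pickle=True).item();z=np.load("pics/w10o.npy",allow_pickle=True).item()
Q=R.from_quat(a['eef_rot']); print((Q.inv().apply(b['ee_pos']-a['ee_pos'])*1e3).round(2),(Q.inv().apply(a['ee_pos']-z['ee_pos'])*1e3).round(2))
E
```

```text
17.15 [ 0.49752 -0.05204  0.06946] F tool [-1.59 -0.13 -6.6 ] M [-0.029 -0.615  0.004] 0.010895516255047337 0.0025
to unpressed contact (prior) [ 1.39669046 -0.43420889 -4.33359246] [ 0.04011548 -0.20926789  0.21408197]
platen [ 0.02593005  0.00209975 -0.01683016] [0.09 0.04] 3325 0.0005755056909272281
[[ 39.1 -31.  -22.8]
 [ 39.2  31.2 -22.8]]
[[ 49.3 -43.1 -16.8]
 [ 49.2  43.4 -16.8]
 [-29.5 -43.8 -16.8]
 [-29.4  44.  -16.8]]
gap -0.05829739262050958
[0.   0.02 2.99] [-0.74  0.23 12.1 ]
```

View pics/w12c.png

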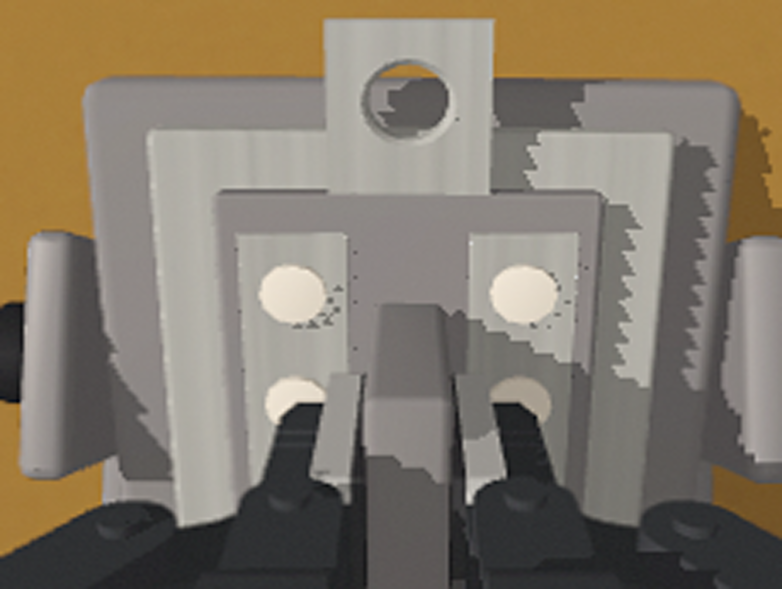

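The platen is pressed about 4.2 mm at about 7 N, and the slide is flush and central. Last, I'll check the parked pin and the bystanders.

```bash
python3 - <<'E'
from h import *
p,d,c,o=grab("scene","s13"); cv2.imwrite("pics/s13c.png",cv2.resize(p[140:310,150:400],None,fx=3.2,fy=3.2,interpolation=cv2.INTER_CUBIC))
p,d,c,o=grab("top","t13"); cv2.imwrite("pics/t13c.png",cv2.resize(p[110:260,110:370],None,fx=3,fy=3,interpolation=cv2.INTER_CUBIC))
E
```

```text
(no output)
```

View pics/s13c.png

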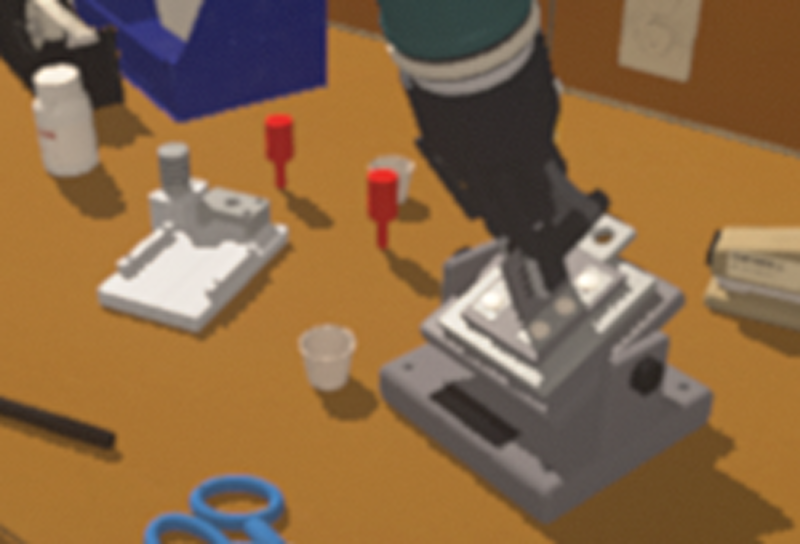

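View pics/t13c.png

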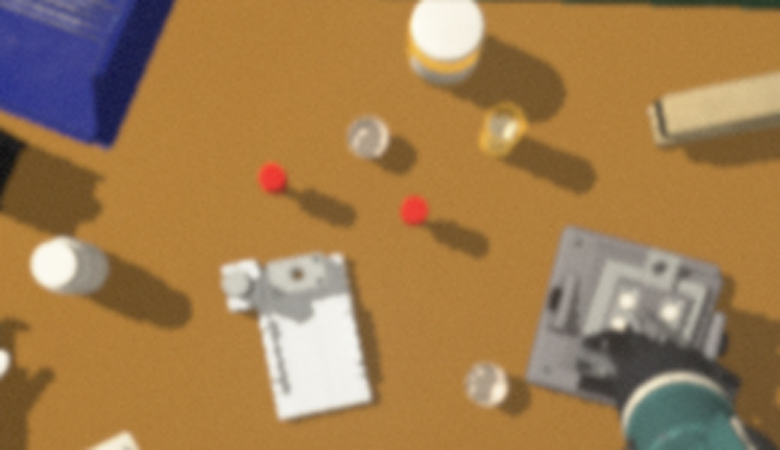

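The scene view shows the pin parked upright in the notch at (172,170), with the bystanders where they were. The slide is flush on the platen at (560,300). Handing in.

```bash
python3 -c "
from cell import job_done,get_obs
job_done(); o=get_obs(); print(o['time'],o['wrist_force'],o['gripper_width'])"
```

```text
the job is handed in; nothing more can be done
the job is handed in; nothing more can be done
```

The job was handed in at about 17 s of the 45 s allowed. I drew the steel pin out, parked it upright in the notch and let it go. Then I pulled the slide 44 mm along dock -x, lifted it clear and put it on the reader's platen. The arm is still gripping the slide and pressing.

**Last checks:**
- **Fit on the platen:** the slide lies flush, with a measured gap of about 0 mm and plane angles matching within about 0.1°. It is centred within about 0.3 mm.
- **Press:** the platen is in about 4.2 mm by arm travel, at roughly 7.6 N. The force alone would put it at about 4.4 mm.
- **Pin and bystanders:** in the final pictures the pin stands upright with its head on the rim. The bottle, vial, cups and red decoys look undisturbed.

**What failed or disagreed:**
- **First pin grasp:** it closed empty above the head, because the real fingertips lie about 38–46 mm behind the reported TCP. I confirmed this with wrist depth and the scene camera, then worked from the real tips.
- **Grip on the fin:** closing the pads pressed the slide down at about 10 N for a moment.
- **Platen centre:** the two wrist views disagreed by about 1.5 mm up-slope, so I used the close-up view that showed the slide and platen together.
- **After hand-in:** I could not read the state once the job was handed in.

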